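Empty the linisher's catch tray

TASK

Empty the linisher's catch tray: first cut the power by pressing the breaker's test button in until its lever drops, then tip the tray up to its stop so that the aluminium pulls run down into a heap at the far end, and use the scoop to get every one of them into the blue tote. There is sharp swarf in the tray, so never touch a pull with the fingers while it is in the tray (one that has dropped on the bench may be picked up by hand). When all the pulls are in the tote, lay the scoop flat on its rubber mat again and lower the tray until it lies level; only with the tray down lift the breaker's lever back on, and leave the jar, the cleaning stick and the wax tin where they are.

Things in the scene. Friction and masses are not known exactly. Their poses are not given: they have to be found in the camera images.
- tray (a joint): Hinge of the green steel catch tray, rad: 0 = level, grows as the near (robot-side) edge is lifted, upper stop 0.35; it pivots on its far edge. Friction hinges (2.2 N m) hold it at any angle: lifting at the handle takes about 12 N, pushing down about 5 N. The tray sits over a fixed red base; position and yaw vary.
- tray_hinge (a point): On the hinge axis, middle of the tray's width, 30 mm above the bench. Axes turn with the tray: x along the floor from the near edge to the far (hinged, low when tipped) end, y along the hinge axis to the left, z up out of the floor. Tipping is a positive turn about y. The underside of the floor is at z = 0; the tray lies at x from -268 mm to 0.
- tray_in (a point): Centre of the inner floor: (-134, 0, 4) mm in tray_hinge's frame, same axes. Inside the tray is 260 mm long (x from -130 to 130 mm here) and 162 mm wide (y from -81 to 81 mm), of 4 mm sheet; near wall and sides are 40 mm high, the far wall 80 mm, the sides rising to it over the last 150 mm.
- tray_handle (a point): Middle of the tray's handle: a black round bar 12 mm thick and 100 mm long along the tray's y, 45 mm in front of the near wall; (-313, 0, 28) mm in tray_hinge's frame, so 58 mm above the bench when level. Same axes.
- test_button (a joint): Travel of the breaker's test button, m: 0 = out, 0.007 = fully in. Springs back out. It trips the lever after about 6 mm and takes up to about 8 N before it bottoms.
- test_button_top (a point): Centre of the top of the yellow test button (16 mm across, standing 10 mm out of the sloped face). z is the face's outward normal, leaning 0.5 rad from vertical towards the robot's side (with the breaker's yaw); press along -z. x runs up the slope, y to the left. Its top lies 48 mm down the slope, 32 mm to the right (-y) and 12 mm out from the lever's pivot.
- breaker_lever (a joint): Breaker lever, rad: 0 = on (up, nearly vertical), 0.9 = off (dropped, leaning 0.95 rad from vertical towards the robot). An over-centre spring snaps it to either end from the middle (0.45); about 1 N at the tip lifts it.
- breaker_lever_tip (a point): End of the red breaker lever (18 mm wide along y, 10 mm thick), 50 mm from its pivot. At joint value q the lever leans 0.45 - q rad from the face's normal towards up-slope. The axes are the face's (x up the slope, y left, z out of the face) at q = 0 and turn with the lever by -q about y.
- breaker: Earth-leakage breaker: black case 130 x 78 x 44 mm on a bent-steel stand 150 x 92 mm, fixed. Its face slopes 0.5 rad towards the robot's side. Origin under its middle, 12 mm above the bench; x horizontal towards the high rear, y left, z up. Lever pivot at (-14, 12, 77) mm; rear edge of the case, its highest, about 105 mm up.
- scoop_mat (a point): Centre of the top of the black rubber scoop mat, 175 (x) by 165 mm, top 15 mm above the bench, on one half of a fixed plywood board 200 x 330 x 12 mm; the breaker stands on the other half (+y). The board is on the robot's left or right, the tote on the other side. x away from the robot, z up.
- scoop: Steel hand scoop, 240 g. Origin under the bowl's middle; x towards the open mouth, z up. Bowl 122 x 146 mm, front edge at x = 61 mm, floor 1.6 mm thick; back 45 mm high; sides 3 mm thick, 36 mm high behind, falling to nothing 12 mm short of the front edge. Orange handle 22 mm wide (y), 18 mm thick, leans 30 degrees back (to -x) from z: (-62, 0, 30) to (-110, 0, 112) mm.
- scoop_grip (a point): Place to pinch the scoop's handle across y: (-93, 0, 84) mm in the scoop's frame, 33 mm below the handle's end. Axes of the scoop.
- tote: Open blue tote, loose, 0.6 kg, 240 x 230 x 90 mm outside, walls and floor 5 mm. Origin under its middle, x along its 240 mm, z up.
- jar: Glass jar with black lid, 68 mm across, 100 mm high, a bystander. Origin under its middle.
- cleaning_stick: Amber crepe block for cleaning belts, 40 x 150 (y) x 40 mm, a bystander. Origin under its middle.
- wax_tin: Yellow tin of belt wax, 60 mm across, 65 mm high, a bystander. Origin under its middle.
- pull1: Aluminium bar pull: rod 22 mm thick with domed ends, 60 mm long overall along its y; 50 g. Origin at its centre. Starts lying in the tray; may be absent (5 to 8 are present). Metal on metal friction is about 0.25 (waxed), so it slides or rolls down the tipped tray.
- pull2: Another aluminium bar pull, as pull1.
- pull3: Another aluminium bar pull, as pull1.
- pull4: Another aluminium bar pull, as pull1.
- pull5: Another aluminium bar pull, as pull1.
- pull6: Another aluminium bar pull, as pull1.
- pull7: Another aluminium bar pull, as pull1.
- pull8: Another aluminium bar pull, as pull1.
Mind the look-alikes: they are no part of the job. Leave any pink look-alike of the pull3 alone. Leave any purple look-alike of the pull7 alone.

How it is judged:
By the outcome, as a careful person would: the job done as asked, in the order asked, and still so for the second after the job is handed in, with the robot touching nothing.
Of pull1, pull2, pull3, pull4, pull5, pull6, pull7, pull8 only 5 to 8 are there at a start; the rules pass over those that are not, and their reading is None.
At some moment in a run one of tote may be knocked a few centimetres aside while the robot is not near it.
It also fails if it takes over 210 s, if anything falls off the work surface, if the arm or the gripper's body presses on something with over 40 N, if the wrist force passes 120 N, or if a joint passes its speed limit or range.

ROBOT

A 7-joint arm with a two-finger parallel gripper is mounted at the origin on the work surface. World frame = base frame: x ahead of the robot, y to its left, z up, the work surface at z = 0. Lengths are in m, angles in rad, forces in N, time in s.
With the tool pointing down it reaches from about 0.425 to 0.95 m from the base axis. Payload 16.7 kg.
Tool frame: the origin (TCP) lies midway between the tips of the shut fingers; the grasp point (between the pads) lies 19 mm behind it; z points along the fingers, y is the line along which they close (so a half turn about z gives the same grasp; the last joint's range is limited). The gripper opens to 94 mm and grips with 3 to 60 N. Pads are 16 mm wide; open, the fingers measure 119 mm over their backs; the gripper's body (75 mm by 177 mm) begins 78 mm behind the grasp point.
Start: joints at [1.194, 0.426, 0.074, 1.606, -0.034, 1.111, -0.067], TCP at [0.152, -0.658, 0.205] pointing down, gripper open.
Joint ranges: [-2.85, 2.85], [-0.5, 2.14], [-1.23, 1.37], [0.21, 2.46], [-1.02, 4.16], [0.16, 2.05], [-2.73, 2.73]. Speed limits (rad/s): [1.89, 1.89, 2.39, 2.39, 3.01, 3.01, 3.01].

INTERFACE

Orientations are given as a unit quaternion [x, y, z, w].
In Python, from bench import manip gives the robot as it stands.
- The arm moves only by the tool drive_tool, never from a script. Its argument "targets" is a list of rows, each a list of 3 entries, a list of its own where there are three numbers: the shift along the tool's x, y, z in mm, then the turn, a rotation vector about the tool's x, y, z in degrees, then the closure in counts, from 0 (fully open) to 255 (shut). In form: [[[dx, dy, dz], [rx, ry, rz], claw], ...]. A call has exactly 8 rows; each row shifts and turns the commanded pose from where the row before left it, along the tool's axes as they then stand; what a row does not reach is not made up. A row lasts 1/10 s, in which the tool goes at most 50 mm and 8.59 degrees, less where a joint would pass 70% of its speed; a pose out of reach is approached as far as the arm can. A call is refused whole if a number of a shift passes 50 or a number of a turn 8.59, either way. A call with a gripper value outside its range is refused whole. The fingers move at their own pace and stop on an object; the grip force is fixed at half the most. Time passes only in rows, so rows that do not move let the fingers close, or fill a call up. It gives the time, the measured TCP pose, the force, the opening and the grip force at its end, in the units of the state.
- manip.read_state(): the state, without advancing time (a new reading comes with each control period).
- manip.camera(name): name is "side" or "top"; returns (picture, depth): 400x640x3 uint8, red, green, blue; 400x640 float32, m along the optical axis (not along the pixel's ray), 0 where there is no reading.
- manip.calibration(name): a dict with "camera_matrix" (3x3 intrinsics, pixels), "R" (3x3) and "t" (3): a world point X has camera coordinates R X + t. Camera axes: x right, y down, z forward; pixel columns grow to the right and rows downward; lengths in m; the calibration is good to about 2 mm. A picture is of the moment at which its call begins. calibration takes no time and is no camera call.
- manip.job_done(): hands the job in; it is judged then, once.
Trained networks look in the newest picture that a camera, given by its name, has taken for a name from the list of things; names that differ only in an ending like _2 or _b are one class to them, and where a whole thing is asked for, a point or a joint stands for the part that bears it (a point fixed in the world has none). Each returns a list of dicts, best first, with "score" (0 to 1); they miss things now and then, are a little off and sometimes report something else, mostly with a low value. They report only what shows in the picture. A call takes as long as a camera call. They do not tell look-alikes from the thing itself.
- manip.spot_in(target, camera): "rect" ([centre column, centre row, width, height] as shares, 0 to 1, of the picture: columns of its width, rows of its height, round what is visible of it).
- manip.masks_of(target, camera): "mask" (400x640 bool, what is visible of it) and "rect" ([centre column, centre row, width, height] as shares, 0 to 1, of the picture: columns of its width, rows of its height, round what is visible of it).
- manip.spot_point(target, camera): "position" ([row, column] as shares, 0 to 1, of the picture: columns of its width, rows of its height: a listed point, or the origin of a listed thing).
The state is a dict: "time_s": time; "joint_pos": joint angles; "joint_velocities": joint speeds; "tau": joint torques, N m; "ee_pos": TCP position; "ee_rot": TCP orientation; "wrist_force": force on the tool from outside, world axes, zero at the start; "ft_torque": the same for the moment, N m; "gripper_width": finger opening in m; "gripper_force": force on a finger pad.
Only numpy, scipy, OpenCV 4.12 (cv2) and the standard library are available. Lean on these libraries where they do the work, as an engineer would, in place of code of your own. Each camera call takes 0.05 s, during which the arm holds its last target. There are 200 camera calls.

## Working session

There is one attempt and no reset: what is moved stays moved. The work goes in short steps, Python scripts to look and compute and a tool call to move; the robot and the scene stay as the last step left them, time stands still between calls to the robot, and variables do not carry over. Pictures are saved under pics/ and viewed, at most 14 in all, crops included, and the job is handed in when it is done.

Besides the shell and the picture viewer there is one more tool, called after "Emit:" as name(argument=value, ...) on one line, values as JSON. drive_tool: Moves the arm, as the interface text tells. Its arguments: {"type":"object","properties":{"targets":{"type":"array","items":{"type":"array"}}},"required":["targets"]}

```bash
mkdir -p pics; ls; cat > h.py <<'E'
import numpy as np, cv2
from bench import manip
from scipy.spatial.transform import Rotation as R
def cap(c,name=None):
    p,d=manip.camera(c)
    if name: cv2.imwrite(f'pics/{name}.png',p[:,:,::-1])
    return p,d
def w(c,u,v,z):  # pixel depth->world
    k=manip.calibration(c);K=np.array(k['camera_matrix']);Rm=np.array(k['R']);t=np.array(k['t'])
    x=np.linalg.inv(K)@np.stack([np.asarray(u)*1.,np.asarray(v)*1.,np.ones_like(np.asarray(u)*1.)])*z
    return (Rm.T@(x.T-t).T).T
def ray(c,u,v,h): # intersect with plane z=h
    k=manip.calibration(c);K=np.array(k['camera_matrix']);Rm=np.array(k['R']);t=np.array(k['t'])
    o=-Rm.T@t; d=Rm.T@np.linalg.inv(K)@np.array([u,v,1.]); return o+d*(h-o[2])/d[2]
def px(c,X):
    k=manip.calibration(c);q=np.array(k['R'])@np.array(X)+np.array(k['t']);q=np.array(k['camera_matrix'])@q;return q[:2]/q[2]
def cloud(c,d):
    v,u=np.mgrid[0:400,0:640]; return w(c,u.ravel(),v.ravel(),d.ravel()).reshape(400,640,3)
E
python3 - <<'E'
from h import *
for c in('top','side'):
    p,d=cap(c,c+'0'); k=manip.calibration(c); print(c,-np.array(k['R']).T@np.array(k['t']),np.array(k['R']).round(2).tolist())
    cl=cloud(c,d); np.save(c+'0.npy',cl)
    for n in ['tray_in','tray_handle','tray_hinge','test_button_top','breaker_lever_tip','breaker','scoop_mat','scoop','scoop_grip','tote','jar','cleaning_stick','wax_tin','pull1']:
        for r in manip.spot_point(n,c)[:9 if n=='pull1' else 1]:
            v,u=r['position'][0]*400,r['position'][1]*640
            P=cl[min(int(v),399),min(int(u),639)]
            print(n,round(r['score'],2),round(u),round(v),P.round(3))
s=manip.read_state();print(s['time_s'],s['ee_pos'],s['ee_rot'],s['wrist_force'])
E
```

```text
pics
top [0.46095456 0.00401078 1.20224244] [[-0.02, -1.0, -0.02], [-0.99, 0.02, -0.13], [0.13, 0.01, -0.99]]
tray_in 0.76 321 199 [0.624 0.001 0.039]
tray_handle 0.83 311 269 [0.447 0.033 0.064]
tray_hinge 0.56 319 154 [0.749 0.003 0.031]
test_button_top 0.46 405 235 [ 0.521 -0.198  0.107]
breaker_lever_tip 0.39 413 238 [ 0.512 -0.209  0.142]
breaker 0.56 407 234 [ 0.526 -0.203  0.106]
scoop 0.64 471 247 [ 0.491 -0.384  0.017]
scoop_grip 0.59 482 283 [ 0.403 -0.374  0.109]
tote 0.77 212 239 [0.531 0.295 0.006]
jar 0.72 247 154 [0.737 0.188 0.086]
cleaning_stick 0.57 413 145 [ 0.762 -0.243  0.038]
wax_tin 0.89 214 161 [0.729 0.278 0.053]
pull1 0.73 333 191 [ 0.642 -0.031  0.055]
pull1 0.71 302 166 [0.712 0.051 0.053]
pull1 0.69 333 168 [ 0.705 -0.03   0.055]
pull1 0.68 299 183 [0.665 0.057 0.055]
pull1 0.65 299 210 [0.594 0.06  0.058]
pull1 0.65 331 233 [ 0.534 -0.022  0.056]
pull1 0.64 299 235 [0.531 0.059 0.055]
pull1 0.5 330 212 [ 0.587 -0.021  0.056]
side [ 0.46619463 -0.91308881  1.09542478] [[0.99, -0.16, 0.02], [-0.1, -0.72, -0.69], [0.12, 0.68, -0.73]]
tray_in 0.88 312 220 [0
[... 368 characters left out ...]
46 [ 0.395 -0.385  0.128]
tote 0.93 271 166 [0.536 0.288 0.006]
jar 0.78 347 178 [0.736 0.085 0.114]
cleaning_stick 0.59 385 300 [ 0.759 -0.275  0.048]
wax_tin 0.86 335 155 [0.739 0.263 0.045]
pull1 0.7 303 205 [0.605 0.059 0.056]
pull1 0.66 300 231 [ 0.583 -0.038  0.055]
pull1 0.65 339 206 [0.707 0.038 0.058]
pull1 0.63 388 215 [0.846 0.02  0.018]
pull1 0.59 319 207 [0.648 0.043 0.053]
pull1 0.59 218 246 [ 0.362 -0.027  0.018]
pull1 0.58 279 230 [ 0.528 -0.023  0.051]
pull1 0.47 276 208 [0.531 0.053 0.057]
pull1 0.46 345 229 [ 0.697 -0.083  0.096]
1.5 [ 0.15174289 -0.65768142  0.20548413] [ 9.93581420e-01  1.13119236e-01  4.10690608e-06 -3.29664835e-05] [-0.40893412 -0.90513745 -0.14672603]
```

```bash
python3 - <<'E'
import cv2
a=cv2.imread('pics/top0.png')[110:330,160:560];b=cv2.imread('pics/side0.png')[120:400,160:460]
cv2.imwrite('pics/t1.png',cv2.resize(a,None,fx=2,fy=2,interpolation=3));cv2.imwrite('pics/s1.png',cv2.resize(b,None,fx=2,fy=2,interpolation=3))
E
```

```text
(no output)
```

View pics/t1.png

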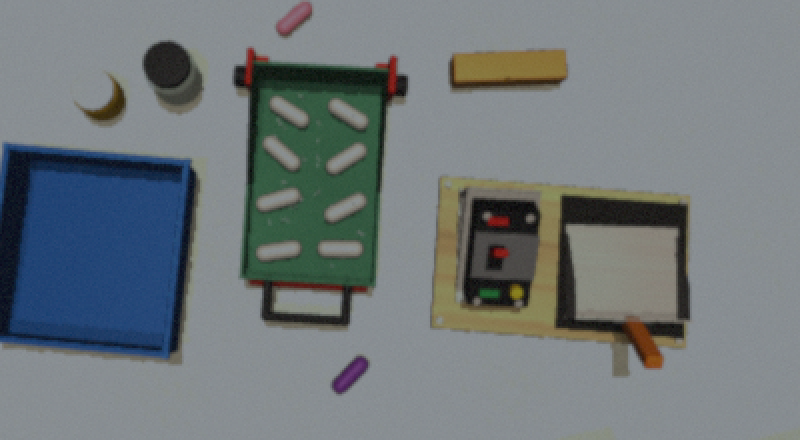

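View pics/s1.png

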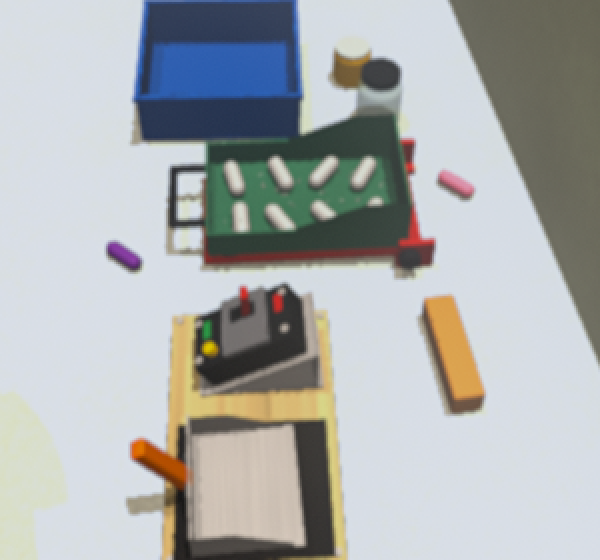

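```bash
python3 - <<'E'
from h import *
top=np.load('top0.npy');side=np.load('side0.npy')
pt=cv2.imread('pics/top0.png');ps=cv2.imread('pics/side0.png')
def hsv(p):return cv2.cvtColor(p,cv2.COLOR_BGR2HSV)
ht,hs=hsv(pt),hsv(ps)
def m(h,a,b,s,v):return (h[...,0]>=a)&(h[...,0]<=b)&(h[...,1]>s)&(h[...,2]>v)
# yellow button / red lever / orange handle in both
for nm,(h,cl) in {'top':(ht,top),'side':(hs,side)}.items():
    X,Y,Z=cl[...,0],cl[...,1],cl[...,2]
    reg=(abs(X-.53)<.12)&(Y<-.13)&(Y>-.29)&(Z>.03)
    for n,k in {'yel':m(h,18,33,150,90)&reg,'red':(m(h,0,6,150,70)|m(h,174,180,150,70))&reg,'green':m(h,40,80,120,60)&reg}.items():
        nn,lab,st,ce=cv2.connectedComponentsWithStats(k.astype(np.uint8))
        for i in range(1,nn):
            if st[i,4]>3: q=cl[lab==i]; print(nm,n,st[i,4],ce[i].round(1),np.median(q,0).round(4),'zmax',q[:,2].max().round(3))
    reg=(Y<-.3)&(Z>.04)&m(h,3,20,130,60); q=cl[reg]; 
    i=q[:,2].argsort(); print(nm,'handle low',q[i[:8]].mean(0).round(4),'high',q[i[-10:]].mean(0).round(4))
    for n,k in {'tote':m(h,95,125,100,40)&(Z>.08)&(Z<.1)&(Y>.1),'tray':m(h,50,90,80,20)&(abs(Y)<.12)&(Z>.06)&(X>.45),'treads':0}.items():
        if n=='treads':continue
        q=cl[k]; r=cv2.minAreaRect((q[:,:2]*1000).astype(np.float32)); print(nm,n,len(q),r,cv2.boxPoints(r).round().tolist())
# board / mat from top: dark points
X,Y,Z=top[...,0],top[...,1],top[...,2]
dark=(ht[...,2]<70)&(Y<-.28)&(Y>-.5)&(X>.38)&(X<.65)
r=cv2.minAreaRect((top[dark][:,:2]*1000).astype(np.float32));print('mat',r,cv2.boxPoints(r).round().tolist())
brd=m(ht,12,30,70,100)&(Y<-.1)&(X<.66)&(Z<.03)
r=cv2.minAreaRect((top[brd][:,:2]*1000).astype(np.float32));print('board',r,cv2.boxPoints(r).round().tolist())
# handle bar of tray
bar=(ht[...,2]<60)&(abs(Y)<.09)&(X<.46)&(X>.4)&(Z>.03); q=top[bar]; print('bar',len(q),q.mean(0).round(4),np.percentile(q,[2,98],axis=0).round(3).tolist(), np.polyfit(q[:,1],q[:,0],1))
# scoop bowl
b=(Y<-.3)&(Z>.012)&(Z<.07)&(ht[...,1]<60)&(ht[...,2]>80)&(X>.4)&(X<.62)
q=top[b];r=cv2.minAreaRect((q[:,:2]*1000).astype(np.float32));print('bowl',len(q),r,cv2.boxPoints(r).round().tolist())
for c in [(568,224),(676,222),(688,315),(578,320)]:
    u,v=160+c[0]/2,110+c[1]/2; print('bowlcorner',ray('top',u,v,.02).round(4))
for c in [(248,66),(392,68),(376,285),(243,277)]: print('traycorner',ray('top',160+c[0]/2,110+c[1]/2,.07).round(4))
E
```

```text
top yel 33 [417.7 255.8] [ 0.4706 -0.2346  0.0771] zmax 0.084
top red 48 [408.9 220.2] [ 0.5568 -0.2097  0.1132] zmax 0.118
top red 31 [409.8 236. ] [ 0.517  -0.2062  0.1381] zmax 0.143
top green 38 [404.5 256.4] [ 0.4712 -0.2035  0.0665] zmax 0.072
top handle low [ 0.6335 -0.3406  0.0486] high [ 0.3888 -0.3789  0.1316]
top tote 1299 ((536.6463623046875, 298.00408935546875), (236.3274383544922, 244.396240234375), 83.44866180419922) [[402.0, 195.0], [645.0, 167.0], [672.0, 401.0], [429.0, 429.0]]
top tray 573 ((608.7523193359375, 13.132705688476562), (166.3983154296875, 293.1302795410156), 85.33197784423828) [[456.0, -58.0], [748.0, -82.0], [762.0, 84.0], [469.0, 108.0]]
side yel 54 [264.5 293.9] [ 0.4735 -0.237   0.0748] zmax 0.083
side red 13 [281.7 266.8] [ 0.5191 -0.2116  0.1395] zmax 0.142
side red 36 [298.2 270.9] [ 0.5575 -0.2086  0.1135] zmax 0.118
side green 39 [263.1 284.5] [ 0.4728 -0.2032  0.0663] zmax 0.073
side handle low [ 0.7687 -0.3164  0.0401] high [ 0.4511 -0.8074  0.903 ]
side tote 792 ((538.6384887695312, 297.2060546875), (246.86167907714844, 242.66769409179688), 
[... 488 characters left out ...]
29.3205261230469, 199.1644744873047), 83.95179748535156) [[394.0, -463.0], [592.0, -484.0], [627.0, -156.0], [428.0, -135.0]]
bar 196 [0.446  0.0226 0.063 ] [[0.438, -0.027, 0.058], [0.458, 0.078, 0.067]] [0.04233957 0.44505973]
bowl 2426 ((497.258544921875, -393.59881591796875), (160.41146850585938, 189.80760192871094), 85.79837799072266) [[397.0, -467.0], [586.0, -481.0], [598.0, -321.0], [408.0, -307.0]]
bowlcorner [ 0.5577 -0.3196  0.02  ]
bowlcorner [ 0.557  -0.4601  0.02  ]
bowlcorner [ 0.4365 -0.4664  0.02  ]
bowlcorner [ 0.4333 -0.3249  0.02  ]
traycorner [0.7678 0.0926 0.07  ]
traycorner [ 0.7601 -0.0927  0.07  ]
traycorner [ 0.4832 -0.0631  0.07  ]
traycorner [0.497  0.1027 0.07  ]
```

```bash
cat >> h.py <<'E'
def ori(yaw,tilt,roll=0): # deg; tool x along yaw, tilt>0: fingers point forward (+x)
    return R.from_euler('z',yaw,degrees=True)*R.from_euler('x',180+roll,degrees=True)*R.from_euler('y',tilt,degrees=True)
def plan(wps,v=30,wv=6,start=None):
    """wps: (pos,R,claw[,v]); prints rows"""
    s=manip.read_state(); p=np.array(s['ee_pos']);q=R.from_quat(s['ee_rot'])
    if start: p,q=np.array(start[0]),start[1]
    rows=[]
    for wp in wps:
        P,Q,c=np.array(wp[0]),wp[1],wp[2]; vv=wp[3] if len(wp)>3 else v
        n=max(1,int(np.ceil(max(np.linalg.norm(P-p)*1000/vv,np.degrees((q.inv()*Q).magnitude())/wv))))
        p0,q0=p.copy(),q
        for i in range(1,n+1):
            tp=p0+(P-p0)*i/n; tq=q0*R.from_rotvec((q0.inv()*Q).as_rotvec()*i/n)
            sh=np.round(q.inv().apply(tp-p)*1000); tr=np.round(np.degrees((q.inv()*tq).as_rotvec()),1)
            p=p+q.apply(sh/1000); q=q*R.from_rotvec(np.radians(tr))
            rows.append([[int(a) for a in sh],[float(a) for a in tr],c])
    while len(rows)%8: rows.append([[0,0,0],[0,0,0],wps[-1][2]])
    for i in range(0,len(rows),8): print(str(rows[i:i+8]).replace('.0,',',').replace('.0]',']').replace(' ','').replace('-0]','0]').replace('-0,','0,'))
def st():
    s=manip.read_state();q=R.from_quat(s['ee_rot']);z=q.as_matrix()
    print(round(s['time_s'],2),np.round(s['ee_pos'],4),'x',z[:,0].round(3),'z',z[:,2].round(3),'F',np.round(s['wrist_force'],1),'w',round(s['gripper_width'],4),round(s['gripper_force'],1),'q',np.round(s['joint_pos'],2))
E
python3 - <<'E'
from h import *
Q=ori(-5,28.6);print(Q.as_matrix().round(3))
n=-Q.as_matrix()[:,2];B=np.array([.471,-.236,.0765])
plan([([.25,-.5,.28],ori(0,10),255),(B+n*.12+[0,0,.03],Q,255),(B+n*.02,Q,255)])
E
```

```text
[[ 0.875 -0.087  0.477]
 [-0.077 -0.996 -0.042]
 [ 0.479  0.    -0.878]]
[[[19,-19,-11],[-0.2,1.4,1.9],255],[[18,-19,-10],[-0.1,1.4,1.8],255],[[18,-20,-10],[-0.2,1.5,1.9],255],[[18,-21,-9],[-0.1,1.4,1.8],255],[[17,-21,-9],[-0.2,1.4,1.9],255],[[17,-21,-9],[-0.2,1.4,1.8],255],[[16,-22,-8],[-0.1,1.5,1.9],255],[[14,-24,9],[-0.2,1.7,0.4],255]]
[[[13,-25,9],[-0.1,1.7,0.5],255],[[12,-25,9],[-0.2,1.7,0.4],255],[[12,-25,10],[-0.1,1.6,0.4],255],[[12,-25,9],[-0.2,1.7,0.4],255],[[11,-25,11],[-0.1,1.7,0.5],255],[[11,-25,10],[-0.2,1.7,0.4],255],[[10,-25,11],[-0.1,1.7,0.4],255],[[10,-25,11],[-0.2,1.7,0.4],255]]
[[[9,-26,11],[-0.1,1.7,0.5],255],[[9,-26,11],[-0.2,1.6,0.4],255],[[-3,0,25],[0,0,0],255],[[-3,0,26],[0,0,0],255],[[-3,0,25],[0,0,0],255],[[-2,0,25],[0,0,0],255],[[-3,0,25],[0,0,0],255],[[0,0,0],[0,0,0],255]]
```

Emit:
drive_tool(targets=[[[19,-19,-11],[-0.2,1.4,1.9],255],[[18,-19,-10],[-0.1,1.4,1.8],255],[[18,-20,-10],[-0.2,1.5,1.9],255],[[18,-21,-9],[-0.1,1.4,1.8],255],[[17,-21,-9],[-0.2,1.4,1.9],255],[[17,-21,-9],[-0.2,1.4,1.8],255],[[16,-22,-8],[-0.1,1.5,1.9],255],[[14,-24,9],[-0.2,1.7,0.4],255]])

```text
time_s: 2.3
ee_pos: [0.2667, -0.4762, 0.2753]
ee_rot: [0.995, -0.005, 0.104, 0.003]
wrist_force: [1.6, -0.4, 0.0]
gripper_width: 0.0336
gripper_force: 0.0
```

Emit:
drive_tool(targets=[[[13,-25,9],[-0.1,1.7,0.5],255],[[12,-25,9],[-0.2,1.7,0.4],255],[[12,-25,10],[-0.1,1.6,0.4],255],[[12,-25,9],[-0.2,1.7,0.4],255],[[11,-25,11],[-0.1,1.7,0.5],255],[[11,-25,10],[-0.2,1.7,0.4],255],[[10,-25,11],[-0.1,1.7,0.4],255],[[10,-25,11],[-0.2,1.7,0.4],255]])

```text
time_s: 3.1
ee_pos: [0.3845, -0.2795, 0.2238]
ee_rot: [0.975, -0.035, 0.219, 0.009]
wrist_force: [0.7, 0.0, -0.4]
gripper_width: 0.0005
gripper_force: 0.0
```

```bash
python3 -c "
from h import *
st();Q=ori(-5,28.6)
n=-Q.as_matrix()[:,2];B=np.array([.471,-.236,.0765])
plan([(B+n*.1+[0,0,.02],Q,255),(B+n*.015,Q,255)])"
```

```text
3.1 [ 0.3845 -0.2795  0.2238] x [ 0.902 -0.063  0.428] z [ 0.427 -0.033 -0.904] F [ 0.7  0.  -0.4] w 0.0005 0.0 q [ 0.9  -0.1  -0.2   2.27 -0.46  0.64 -0.62]
[[[5,-17,17],[-0.1,1.1,0.3],255],[[5,-17,17],[-0.1,1.1,0.3],255],[[4,-17,17],[-0.1,1.1,0.3],255],[[-2,0,26],[0,0,0],255],[[-3,0,25],[0,0,0],255],[[-2,0,26],[0,0,0],255],[[-3,0,25],[0,0,0],255],[[0,0,0],[0,0,0],255]]
```

Emit:
drive_tool(targets=[[[5,-17,17],[-0.1,1.1,0.3],255],[[5,-17,17],[-0.1,1.1,0.3],255],[[4,-17,17],[-0.1,1.1,0.3],255],[[-2,0,26],[0,0,0],255],[[-3,0,25],[0,0,0],255],[[-2,0,26],[0,0,0],255],[[-3,0,25],[0,0,0],255],[[0,0,0],[0,0,0],255]])

```text
time_s: 3.9
ee_pos: [0.4625, -0.234, 0.0873]
ee_rot: [0.969, -0.042, 0.245, 0.008]
wrist_force: [-0.8, -1.0, -0.1]
gripper_width: 0.0009
gripper_force: 0.0
```

```bash
python3 -c "
from h import *
st();Q=ori(-5,28.6)
p,d=cap('top','press');cv2.imwrite('pics/press.png',cv2.resize(p[200:290,370:500,::-1],None,fx=5,fy=5))
n=-Q.as_matrix()[:,2];B=np.array([.471,-.236,.0765])
plan([(B-n*.009,Q,255,4)])"
```

```text
3.9 [ 0.4625 -0.234   0.0873] x [ 0.877 -0.077  0.475] z [ 0.473 -0.037 -0.88 ] F [-0.8 -1.  -0.1] w 0.0009 0.0 q [ 0.73  0.19 -0.28  2.39 -0.91  0.16 -0.31]
[[[0,0,4],[0,0,0],255],[[1,0,4],[0,0.1,0],255],[[0,0,4],[0,0,0],255],[[0,0,4],[0,0,0],255],[[0,0,4],[0,0,0],255],[[1,0,4],[-0.1,0.1,0],255],[[0,0,0],[0,0,0],255],[[0,0,0],[0,0,0],255]]
```

View pics/press.png

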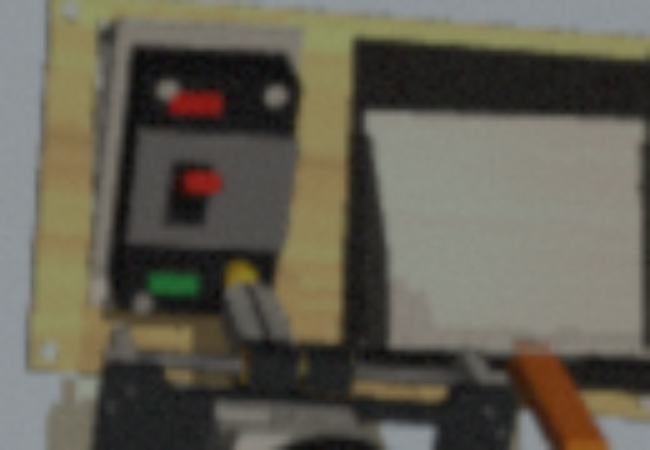

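Emit:
drive_tool(targets=[[[0,0,4],[0,0,0],255],[[1,0,4],[0,0,0],255],[[0,0,4],[0,0,0],255],[[0,0,3],[0,0,0],255],[[0,0,3],[0,0,0],255],[[0,0,3],[0,0,0],255],[[0,0,0],[0,0,0],255],[[0,0,0],[0,0,0],255]])

```text
time_s: 4.75
ee_pos: [0.474, -0.2387, 0.078]
ee_rot: [0.969, -0.042, 0.242, 0.008]
wrist_force: [-1.4, 0.2, 1.6]
gripper_width: -0.0
gripper_force: 0.9
```

```bash
python3 -c "
from h import *
st();p,d=cap('top','press2');cv2.imwrite('pics/press2.png',cv2.resize(p[200:290,370:500,::-1],None,fx=5,fy=5))"
```

```text
4.75 [ 0.474  -0.2387  0.078 ] x [ 0.879 -0.077  0.47 ] z [ 0.469 -0.036 -0.882] F [-1.4  0.2  1.6] w -0.0 0.9 q [ 0.64  0.23 -0.19  2.38 -1.02  0.16 -0.21]
```

View pics/press2.png

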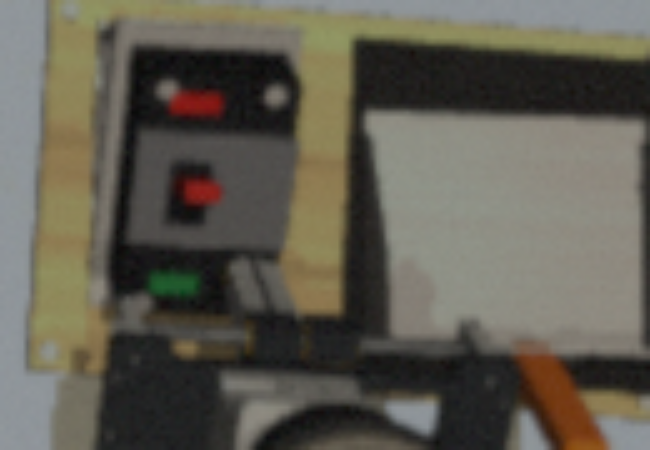

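```bash
python3 -c "
from h import *
Q=ori(-5,8);n=-ori(-5,28.6).as_matrix()[:,2];B=np.array([.471,-.236,.0765])+ori(-5,8).apply([-.004,0,0])
plan([(B+n*.04,Q,255),(B+n*.012,Q,255,15)])"
```

```text
[[[-2,-1,-10],[-0.1,-5,0],255],[[-3,0,-11],[0,-5,0],255],[[-3,-1,-9],[-0.1,-5,0],255],[[-5,-1,-10],[-0.1,-5.1,0],255],[[5,0,13],[0,0,0],255],[[5,0,13],[0,0,0],255],[[0,0,0],[0,0,0],255],[[0,0,0],[0,0,0],255]]
```

Emit:
drive_tool(targets=[[[-2,-1,-10],[-0.1,-5,0],255],[[-3,0,-11],[0,-5,0],255],[[-3,-1,-9],[-0.1,-5,0],255],[[-5,-1,-10],[-0.1,-5.1,0],255],[[5,0,13],[0,0,0],255],[[5,0,13],[0,0,0],255],[[0,0,0],[0,0,0],255],[[0,0,0],[0,0,0],255]])

```text
time_s: 5.6
ee_pos: [0.4782, -0.2313, 0.0738]
ee_rot: [0.99, -0.037, 0.139, -0.002]
wrist_force: [0.9, 1.4, 4.2]
gripper_width: 0.0004
gripper_force: 1.8
```

```bash
python3 -c "
from h import *
st();Q=ori(-5,8);n=-ori(-5,28.6).as_matrix()[:,2];B=np.array([.471,-.236,.0765])+ori(-5,8).apply([-.004,0,0])
plan([(B-n*.008,Q,255,4)])"
```

```text
5.6 [ 0.4782 -0.2313  0.0738] x [ 0.959 -0.075  0.274] z [ 0.275 -0.006 -0.962] F [0.9 1.4 4.2] w 0.0004 1.8 q [ 0.14  0.26  0.29  2.25 -0.46  0.41 -0.82]
[[[-3,2,1],[-0.3,-2.6,0.2],255],[[-2,2,1],[-0.4,-2.7,0.2],255],[[-3,1,1],[-0.3,-2.6,0.2],255],[[0,0,0],[0,0,0],255],[[0,0,0],[0,0,0],255],[[0,0,0],[0,0,0],255],[[0,0,0],[0,0,0],255],[[0,0,0],[0,0,0],255]]
```

Emit:
drive_tool(targets=[[[-4,2,-4],[0,-2.6,0],255],[[-4,1,-4],[0,-2.6,0],255],[[0,0,0],[0,-2.6,0],255],[[0,0,0],[0,0,0],255],[[0,0,0],[0,0,0],255],[[0,0,0],[0,0,0],255],[[0,0,0],[0,0,0],255],[[0,0,0],[0,0,0],255]])

```text
time_s: 6.4
ee_pos: [0.467, -0.2338, 0.0792]
ee_rot: [0.997, -0.038, 0.071, -0.005]
wrist_force: [0.1, 1.6, 1.5]
gripper_width: 0.0005
gripper_force: 0.7
```

```bash
python3 -c "
from h import *
st();Q=ori(-5,8);n=-ori(-5,28.6).as_matrix()[:,2];B=np.array([.471,-.236,.0765])+ori(-5,8).apply([-.004,0,0])
p,d=cap('top','press3');cv2.imwrite('pics/press3.png',cv2.resize(p[200:290,370:500,::-1],None,fx=5,fy=5))
plan([(B+n*.004,Q,255,15),(B-n*.01,Q,255,4)])"
```

```text
6.4 [ 0.467  -0.2338  0.0792] x [ 0.987 -0.076  0.141] z [ 0.141  0.005 -0.99 ] F [0.1 1.6 1.5] w 0.0005 0.7 q [ 0.05  0.3   0.39  2.17 -0.31  0.59 -0.98]
[[[-2,2,-1],[-1,-0.1,0.6],255],[[1,0,3],[0,0,0],255],[[2,0,4],[0,0,0],255],[[1,0,3],[0,0,0],255],[[1,0,4],[0,0,0],255],[[0,0,0],[0,0,0],255],[[0,0,0],[0,0,0],255],[[0,0,0],[0,0,0],255]]
```

View pics/press3.png

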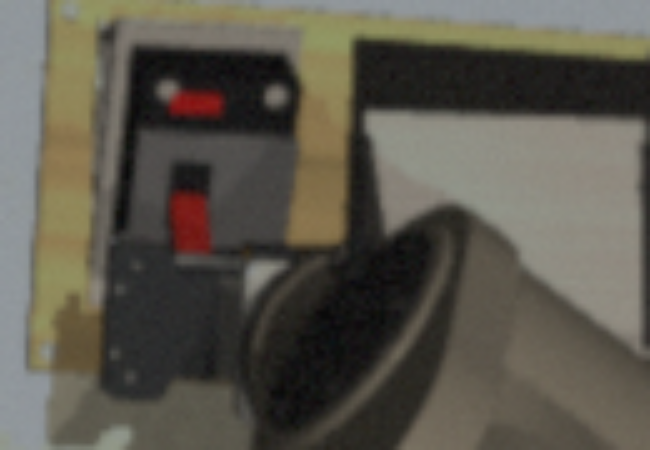

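```bash
python3 -c "
from h import *
s=manip.read_state();p=np.array(s['ee_pos'])
Q=ori(85,0);H=np.array([.446,.0226,.039])
plan([(p+[-.01,0,.1],ori(-5,0),255),(H+[0,0,.13],Q,157)],wv=8)"
```

```text
[[[1,0,-25],[-0.2,-2,0.2],255],[[0,0,-25],[-0.3,-2,0.1],255],[[-1,0,-25],[-0.2,-2.1,0.2],255],[[-1,0,-25],[-0.2,-2,0.2],255],[[-3,-21,1],[0,0,-7.5],157],[[0,-22,1],[0,0,-7.5],157],[[3,-21,0],[0,0,-7.5],157],[[5,-20,1],[0,0,-7.5],157]]
[[[9,-20,1],[0,0,-7.5],157],[[10,-19,1],[0,0,-7.5],157],[[13,-17,1],[0,0,-7.5],157],[[15,-15,1],[0,0,-7.5],157],[[17,-13,0],[0,0,-7.5],157],[[19,-10,1],[0,0,-7.5],157],[[20,-9,1],[0,0,-7.5],157],[[20,-5,1],[0,0,-7.5],157]]
```

Emit:
drive_tool(targets=[[[1,0,-25],[-0.2,-2,0.2],255],[[0,0,-25],[-0.3,-2,0.1],255],[[-1,0,-25],[-0.2,-2.1,0.2],255],[[-1,0,-25],[-0.2,-2,0.2],255],[[-3,-21,1],[0,0,-7.5],157],[[0,-22,1],[0,0,-7.5],157],[[3,-21,0],[0,0,-7.5],157],[[5,-20,1],[0,0,-7.5],157]])

```text
time_s: 7.25
ee_pos: [0.4531, -0.1482, 0.1757]
ee_rot: [0.976, 0.219, -0.0, -0.0]
wrist_force: [0.8, -0.3, -0.1]
gripper_width: 0.0291
gripper_force: 0.0
```

Emit:
drive_tool(targets=[[[9,-20,1],[0,0,-7.5],157],[[10,-19,1],[0,0,-7.5],157],[[13,-17,1],[0,0,-7.5],157],[[15,-15,1],[0,0,-7.5],157],[[17,-13,0],[0,0,-7.5],157],[[19,-10,1],[0,0,-7.5],157],[[20,-9,1],[0,0,-7.5],157],[[20,-5,1],[0,0,-7.5],157]])

```text
time_s: 8.05
ee_pos: [0.4459, 0.023, 0.1686]
ee_rot: [0.736, 0.677, -0.0, -0.0]
wrist_force: [0.2, 0.2, 0.6]
gripper_width: 0.0363
gripper_force: 0.0
```

```bash
python3 -c "
from h import *
st()
Q=ori(85,0);H=np.array([.446,.0226,.039])
plan([(H+[0,0,.09],Q,157),(H,Q,157,25)],wv=8)"
```

```text
8.05 [0.4459 0.023  0.1686] x [0.082 0.997 0.   ] z [-0.001  0.    -1.   ] F [0.2 0.2 0.6] w 0.0363 0.0 q [-0.31  0.09  0.12  2.14 -0.01  0.91 -0.26]
[[[0,0,20],[0,0,0.1],157],[[0,0,20],[-0.1,0,0.2],157],[[0,0,22],[0,0,0],157],[[0,0,23],[0,0,0],157],[[0,0,22],[0,0,0],157],[[0,0,23],[0,0,0],157],[[0,0,0],[0,0,0],157],[[0,0,0],[0,0,0],157]]
```

Tracking is precise. Descend, close.

Emit:
drive_tool(targets=[[[0,0,20],[0,0,0],157],[[0,0,20],[0,0,0],157],[[0,0,22],[0,0,0],157],[[0,0,23],[0,0,0],157],[[0,0,22],[0,0,0],157],[[0,0,22],[0,0,0],157],[[0,0,0],[0,0,0],157],[[0,0,0],[0,0,0],157]])

```text
time_s: 8.85
ee_pos: [0.446, 0.022, 0.04]
ee_rot: [0.737, 0.675, -0.001, -0.001]
wrist_force: [-0.3, -1.1, 0.1]
gripper_width: 0.0361
gripper_force: 0.0
```

Emit:
drive_tool(targets=[[[0,0,0],[0,0,0],255],[[0,0,0],[0,0,0],255],[[0,0,0],[0,0,0],255],[[0,0,0],[0,0,0],255],[[0,0,0],[0,0,0],255],[[0,0,0],[0,0,0],255],[[0,0,0],[0,0,0],255],[[0,0,0],[0,0,0],255]])

```text
time_s: 9.65
ee_pos: [0.4444, 0.0222, 0.0399]
ee_rot: [0.737, 0.676, -0.001, -0.001]
wrist_force: [-11.4, 1.6, 11.2]
gripper_width: 0.0112
gripper_force: 30.0
```

```bash
python3 -c "
from h import *
st()"
```

```text
9.65 [0.4444 0.0222 0.0399] x [ 0.087  0.996 -0.   ] z [-0.004  0.    -1.   ] F [-11.4   1.6  11.2] w 0.0112 30.0 q [-0.29  0.3   0.11  2.25 -0.06  0.6  -0.22]
```

Emit:
drive_tool(targets=[[[0,1,-7],[0,0,0],255],[[0,1,-7],[0,0,0],255],[[0,1,-7],[0,0,0],255],[[0,1,-6],[0,0,0],255],[[0,1,-7],[0,0,0],255],[[0,2,-7],[0,0,0],255],[[0,1,-7],[0,0,0],255],[[0,2,-6],[0,0,0],255]])

```text
time_s: 10.45
ee_pos: [0.4535, 0.0214, 0.0932]
ee_rot: [0.737, 0.676, -0.002, -0.002]
wrist_force: [-9.4, 2.4, -9.4]
gripper_width: 0.0109
gripper_force: 30.0
```

Emit:
drive_tool(targets=[[[0,2,-7],[0,0,0],255],[[0,2,-6],[0,0,0],255],[[0,2,-7],[0,0,0],255],[[0,2,-6],[0,0,0],255],[[0,2,-7],[0,0,0],255],[[0,3,-6],[0,0,0],255],[[0,3,-6],[0,0,0],255],[[0,3,-6],[0,0,0],255]])

```text
time_s: 11.25
ee_pos: [0.4711, 0.0198, 0.1437]
ee_rot: [0.737, 0.676, -0.003, -0.003]
wrist_force: [-19.0, 3.4, -2.7]
gripper_width: 0.0111
gripper_force: 30.0
```

```bash
python3 -c "
from h import *
st()"
```

```text
11.25 [0.4711 0.0198 0.1437] x [ 0.087  0.996 -0.001] z [-0.009 -0.    -1.   ] F [-19.    3.4  -2.7] w 0.0111 30.0 q [-0.29  0.17  0.13  2.11 -0.03  0.87 -0.23]
```

Emit:
drive_tool(targets=[[[0,-1,-1],[0,0,0],255],[[0,0,-1],[0,0,0],255],[[0,0,-1],[0,0,0],255],[[0,0,-1],[0,0,0],255],[[0,0,-1],[0,0,0],255],[[0,0,0],[0,0,0],255],[[0,0,0],[0,0,0],255],[[0,0,0],[0,0,0],255]])

```text
time_s: 12.05
ee_pos: [0.4728, 0.0195, 0.1488]
ee_rot: [0.737, 0.676, -0.001, -0.001]
wrist_force: [-5.1, 0.7, -26.4]
gripper_width: 0.011
gripper_force: 30.0
```

```bash
python3 -c "
from h import *
st();cap('top','tip');cap('side','tips')
a=cv2.imread('pics/tip.png')[120:280,230:420];b=cv2.imread('pics/tips.png')[150:290,200:400]
a=cv2.resize(a,(475,400));b=cv2.resize(b,(571,400));cv2.imwrite('pics/tip2.png',cv2.resize(np.hstack([a,b]),None,fx=.76,fy=.76))"
```

```text
12.05 [0.4728 0.0195 0.1488] x [ 0.087  0.996 -0.001] z [-0.003 -0.    -1.   ] F [ -5.1   0.7 -26.4] w 0.011 30.0 q [-0.29  0.16  0.13  2.11 -0.03  0.88 -0.24]
```

View pics/tip2.png

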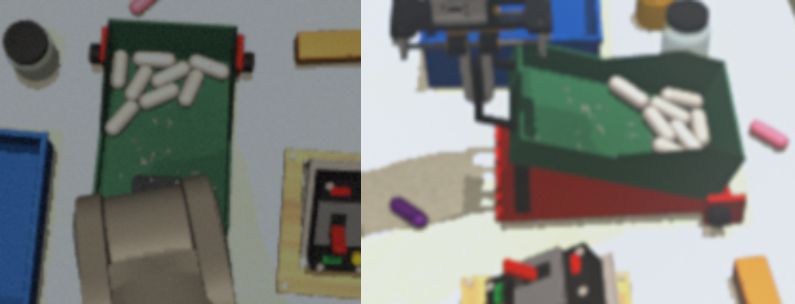

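Emit:
drive_tool(targets=[[[0,0,1],[0,0,0],157],[[0,0,0],[0,0,0],157],[[0,0,0],[0,0,0],157],[[0,0,-10],[0,0,0],157],[[0,0,-30],[0,0,0],157],[[0,0,-30],[0,0,0],157],[[-20,-15,-20],[0,0,0],157],[[-40,-15,-5],[0,0,0],157]])

```text
time_s: 12.95
ee_pos: [0.4406, -0.0362, 0.247]
ee_rot: [0.736, 0.677, 0.002, 0.001]
wrist_force: [0.8, -1.6, -0.3]
gripper_width: 0.0362
gripper_force: 0.0
```

Emit:
drive_tool(targets=[[[-35,-10,0],[0,0,8],157],[[-30,-15,0],[0,0,8],157],[[-30,-15,0],[0,0,8],100],[[-25,-20,0],[0,0,8],100],[[0,0,0],[0,0,8],100],[[0,0,0],[0,0,8],100],[[0,0,0],[0,0,8],100],[[0,0,0],[0,0,8],100]])

```text
time_s: 13.75
ee_pos: [0.3509, -0.1323, 0.2451]
ee_rot: [0.984, 0.179, 0.001, 0.0]
wrist_force: [-0.0, 0.7, -0.4]
gripper_width: 0.0571
gripper_force: 0.0
```

```bash
cat > meas.py <<'E'
from h import *
st()
for c in('top','side'):
    p,d=cap(c,c+'1');cl=cloud(c,d);np.save(c+'1.npy',cl)
    h=cv2.cvtColor(p,cv2.COLOR_RGB2HSV);X,Y,Z=cl[...,0],cl[...,1],cl[...,2]
    o=(h[...,0]>3)&(h[...,0]<16)&(h[...,1]>140)&(Y<-.32)&(Y>-.45)&(X<.48)&(X>.34)&(Z>.03)
    q=cl[o]
    if len(q)>10:
        m=np.median(q,0); u,s,vt=np.linalg.svd(q-q.mean(0)); dd=vt[0]*np.sign(vt[0][2]);
        hi=q[q[:,2]>.115]; lo=q[q[:,2]<.06]
        print(c,len(q),q.mean(0).round(4),'dir',dd.round(3),'hi',hi.mean(0).round(4),'lo',lo.mean(0).round(4) if len(lo) else '')
    # bowl floor pixels
    b=(abs(Z-.0175)<.006)&(h[...,1]<60)&(h[...,2]>95)&(Y<-.3)&(Y>-.5)&(X<.6)&(X>.41)
    b=cv2.morphologyEx(b.astype(np.uint8),cv2.MORPH_OPEN,np.ones((3,3)))>0
    q=cl[b]; r=cv2.minAreaRect((q[:,:2]*1000).astype(np.float32)); print(c,'floor',len(q),np.round(r[0]),np.round(r[1]),r[2],cv2.boxPoints(r).round().tolist())
    # front edge: max X per Y bin
    f=[(y,np.percentile(q[abs(q[:,1]-y)<.006][:,0],97)) for y in np.arange(-.45,-.33,.01) if (abs(q[:,1]-y)<.006).sum()>5]
    f=np.array(f); 
    if len(f)>3: print('front slope',np.polyfit(f[:,0],f[:,1],1), f[:,1].round(3))
    # tray top rims: green, and far wall
    g=(h[...,0]>50)&(h[...,0]<90)&(h[...,1]>70)&(abs(Y)<.13)&(X>.46)&(X<.82)
    np.save(c+'g.npy',cl[g]); 
    print(c,'tote',manip.spot_point('tote',c)[:1])
E
python3 meas.py
```

```text
13.75 [ 0.3509 -0.1323  0.2451] x [0.936 0.353 0.001] z [ 0.001  0.    -1.   ] F [-0.   0.7 -0.4] w 0.0571 0.0 q [-0.05 -0.15  0.22  2.18  0.03  1.11 -1.06]
top 231 [ 0.4067 -0.3776  0.0997] dir [-0.514 -0.002  0.858] hi [ 0.3907 -0.3773  0.1252] lo [ 0.4244 -0.3708  0.0551]
top floor 2314 [ 495. -387.] [144. 120.] 87.0289535522461 [[431.0, -456.0], [551.0, -462.0], [559.0, -318.0], [439.0, -311.0]]
front slope [0.06418609 0.57514967] [0.547 0.547 0.545 0.548 0.551 0.551 0.549 0.551 0.551 0.552 0.552 0.554]
top tote [{'position': [0.5975, 0.3323], 'score': 0.92}]
side 303 [ 0.4102 -0.3862  0.0969] dir [-0.506  0.048  0.861] hi [ 0.3936 -0.3843  0.124 ] lo [ 0.4257 -0.391   0.0545]
side floor 2999 [ 512. -395.] [165. 154.] 89.99239349365234 [[435.0, -477.0], [589.0, -477.0], [589.0, -312.0], [435.0, -312.0]]
front slope [0.05120768 0.57484551] [0.553 0.553 0.551 0.553 0.553 0.555 0.554 0.555 0.556 0.556 0.558 0.557]
side tote []
```

```bash
python3 -c "
from h import *
Q=ori(-3,10);z=Q.as_matrix()[:,2];G=np.array([.400,-.381,.099])+z*.019
print(G)
plan([(G-z*.12,Q,100),(G,Q,100,20)],wv=8)"
```

```text
[ 0.40329479 -0.38117267  0.08028865]
[[[-7,27,5],[-0.2,1.1,2.7],100],[[-5,27,5],[-0.3,1.1,2.7],100],[[-4,28,5],[-0.2,1.1,2.7],100],[[-4,27,6],[-0.2,1.1,2.6],100],[[-2,28,5],[-0.3,1.1,2.7],100],[[0,28,5],[-0.2,1,2.7],100],[[0,27,6],[-0.2,1.1,2.7],100],[[2,28,5],[-0.3,1.1,2.7],100]]
[[[3,27,6],[-0.2,1.1,2.7],100],[[0,0,20],[0,0,0],100],[[0,0,20],[0,0,0],100],[[0,0,20],[0,0,0],100],[[0,0,20],[0,0,0],100],[[0,0,20],[0,0,0],100],[[0,0,20],[0,0,0],100],[[0,0,0],[0,0,0],100]]
```

Emit:
drive_tool(targets=[[[-7,27,5],[-0.2,1.1,2.7],100],[[-5,27,5],[-0.3,1.1,2.7],100],[[-4,28,5],[-0.2,1.1,2.7],100],[[-4,27,6],[-0.2,1.1,2.6],100],[[-2,28,5],[-0.3,1.1,2.7],100],[[0,28,5],[-0.2,1,2.7],100],[[0,27,6],[-0.2,1.1,2.7],100],[[2,28,5],[-0.3,1.1,2.7],100]])

```text
time_s: 14.75
ee_pos: [0.3781, -0.3538, 0.2031]
ee_rot: [0.997, -0.004, 0.077, 0.003]
wrist_force: [0.1, 0.8, 0.1]
gripper_width: 0.0573
gripper_force: 0.0
```

Emit:
drive_tool(targets=[[[3,27,6],[-0.2,1.1,2.7],100],[[0,0,20],[0,0,0],100],[[0,0,20],[0,0,0],100],[[0,0,20],[0,0,0],100],[[0,0,0],[0,0,0],100],[[0,0,0],[0,0,0],100],[[0,0,0],[0,0,0],100],[[0,0,0],[0,0,0],100]])

```text
time_s: 15.55
ee_pos: [0.3922, -0.3805, 0.1396]
ee_rot: [0.996, -0.028, 0.087, 0.003]
wrist_force: [-0.0, 1.1, -0.0]
gripper_width: 0.0569
gripper_force: 0.0
```

```bash
python3 -c "
from h import *
st();cap('side','gr');cap('top','grt')
b=cv2.imread('pics/gr.png')[280:400,160:320];a=cv2.imread('pics/grt.png')[200:320,420:560]
cv2.imwrite('pics/gr2.png',cv2.resize(np.hstack([b,a]),None,fx=2.6,fy=2.6))
Q=ori(-3,10);z=Q.as_matrix()[:,2];G=np.array([.400,-.381,.099])+z*.019
plan([(G,Q,100,20)],wv=8)"
```

```text
15.55 [ 0.3922 -0.3805  0.1396] x [ 0.983 -0.055  0.174] z [ 0.173 -0.01  -0.985] F [-0.   1.1 -0. ] w 0.0569 0.0 q [ 0.27  0.25  0.52  2.09 -0.36  0.74 -0.6 ]
[[[0,0,15],[0,0,-0.1],100],[[0,0,15],[0,0,0],100],[[1,0,15],[0,0,-0.1],100],[[0,0,15],[0,0,0],100],[[0,0,0],[0,0,0],100],[[0,0,0],[0,0,0],100],[[0,0,0],[0,0,0],100],[[0,0,0],[0,0,0],100]]
```

View pics/gr2.png

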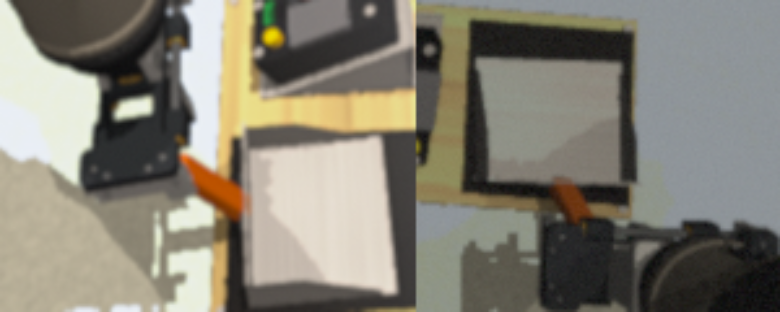

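Emit:
drive_tool(targets=[[[0,0,15],[0,0,0],100],[[0,0,15],[0,0,0],100],[[0,0,15],[0,0,0],100],[[0,0,15],[0,0,0],100],[[0,0,0],[0,0,0],100],[[0,0,0],[0,0,0],255],[[0,0,0],[0,0,0],255],[[0,0,0],[0,0,0],255]])

```text
time_s: 16.45
ee_pos: [0.4024, -0.381, 0.0799]
ee_rot: [0.996, -0.028, 0.087, 0.003]
wrist_force: [0.1, 0.1, 0.0]
gripper_width: 0.0364
gripper_force: 0.0
```

Emit:
drive_tool(targets=[[[0,0,0],[0,0,0],255],[[0,0,0],[0,0,0],255],[[0,0,0],[0,0,0],255],[[0,0,-10],[0,0,0],255],[[0,0,-20],[0,0,0],255],[[0,0,-20],[0,0,0],255],[[0,0,0],[0,0,0],255],[[0,0,0],[0,0,0],255]])

```text
time_s: 17.25
ee_pos: [0.3937, -0.3801, 0.1288]
ee_rot: [0.996, -0.028, 0.087, 0.002]
wrist_force: [-1.0, 1.1, -3.1]
gripper_width: 0.0222
gripper_force: 30.0
```

```bash
cat > sc.py <<'E'
from h import *
def scoop():
    "estimate scoop pose relative to tool: floor plane + front edge from top cam"
    s=manip.read_state();P=np.array(s['ee_pos']);Q=R.from_quat(s['ee_rot'])
    for c in ('top','side'):
        p,d=cap(c,c+'s');cl=cloud(c,d);h=cv2.cvtColor(p,cv2.COLOR_RGB2HSV)
        # nominal scoop frame assuming grip as planned: tilt rel 10
        S=Q*ori(0,10).inv(); O=P-Q.apply([0,0,.019])-S.apply([-.093,0,.084])
        L=S.inv().apply((cl.reshape(-1,3)-O)).reshape(400,640,3)
        b=(abs(L[...,2])<.02)&(h[...,1]<70)&(h[...,2]>90)&(L[...,0]>-.05)&(L[...,0]<.09)&(abs(L[...,1])<.1)
        b=cv2.morphologyEx(b.astype(np.uint8),cv2.MORPH_OPEN,np.ones((3,3)))>0
        q=L[b]; r=cv2.minAreaRect((q[:,:2]*1000).astype(np.float32))
        A=np.c_[q[:,:2],np.ones(len(q))];co=np.linalg.lstsq(A,q[:,2],rcond=None)[0]
        print(c,len(q),'O',O.round(4),'plane slope x,y,z0',co.round(4),'rect',np.round(r[0],1),np.round(r[1],1),round(r[2],1))
        ys=np.arange(-.06,.061,.01);f=np.array([np.percentile(q[abs(q[:,1]-y)<.006][:,0],97) if (abs(q[:,1]-y)<.006).sum()>5 else np.nan for y in ys]);k=~np.isnan(f)
        if k.sum()>4: print('front',np.polyfit(ys[k],f[k],1).round(4),f.round(3))
        xs=np.arange(-.04,.041,.01); lr=[[np.percentile(q[abs(q[:,0]-x)<.006][:,1],a) if (abs(q[:,0]-x)<.006).sum()>5 else np.nan for x in xs] for a in (2,98)]
        print(np.round(lr,3))
if __name__=='__main__': st();scoop()
E
python3 sc.py
```

```text
17.25 [ 0.3937 -0.3801  0.1288] x [ 0.983 -0.056  0.173] z [ 0.173 -0.009 -0.985] F [-1.   1.1 -3.1] w 0.0222 30.0 q [ 0.28  0.26  0.52  2.09 -0.38  0.72 -0.58]
top 2431 O [ 0.4832 -0.3852  0.0635] plane slope x,y,z0 [0.0012 0.0021 0.0019] rect [5.8 0.9] [145.3 111.5] 90.0
front [0.0014 0.058 ] [0.058 0.058 0.058 0.057 0.057 0.058 0.059 0.059 0.058 0.058 0.058 0.057
 0.059]
[[-0.066 -0.067 -0.066 -0.066 -0.064 -0.067 -0.068 -0.068 -0.067]
 [ 0.058  0.058  0.058  0.058  0.06   0.06   0.062  0.065  0.065]]
side 3032 O [ 0.4832 -0.3852  0.0635] plane slope x,y,z0 [0.0025 0.0087 0.002 ] rect [7.3 0.7] [147.2 114.4] 90.0
front [-0.0053  0.061 ] [0.063 0.061 0.06  0.06  0.06  0.061 0.062 0.061 0.061 0.06  0.061 0.062
 0.06 ]
[[-0.051 -0.051 -0.05  -0.052 -0.054 -0.056 -0.06  -0.069 -0.07 ]
 [ 0.07   0.071  0.071  0.071  0.071  0.071  0.071  0.07   0.071]]
```

```bash
cat > tray.py <<'E'
from h import *
from scipy.optimize import least_squares
def loc(P,th,hx,hy,yaw,hz=.030):
    return (R.from_euler('z',yaw)*R.from_euler('y',th)).inv().apply(P-[hx,hy,hz])*1000
def fit(files,th0=.35):
    P=np.vstack([np.load(f) for f in files])
    def res(v,full=False):
        L=loc(P,v[3],v[0],v[1],v[2]);x,y,z=L.T
        ds=np.stack([np.where(z<12,abs(z-4),99),abs(abs(y)-83)+0*z,abs(x+266),abs(x+2)])
        k=(z<-6)|(z>95)|(x<-285)|(x>15)|(abs(y)>100)
        d=ds.min(0);d[k]=15
        return (d,ds.argmin(0),L) if full else np.minimum(d,15)
    b=None
    for hx in(.745,.758,.77):
        for yw in(-.12,-.08,-.04):
            r=least_squares(res,[hx,0,yw,th0],x_scale=[.005,.005,.02,.02],loss='soft_l1',f_scale=2,diff_step=1e-3)
            if b is None or r.cost<b.cost:b=r
    d,a,L=res(b.x,True);print(files,b.x.round(4),'yawdeg',np.degrees(b.x[2]).round(2),'med',np.median(d).round(2),np.bincount(a[d<6],minlength=4), [np.median((abs(L[:,1]) if i==1 else L[:,0])[(a==i)&(d<8)]).round(1) for i in(1,2,3)], 'L/R',np.median(L[(a==1)&(L[:,1]>0)&(d<8),1]).round(1),np.median(L[(a==1)&(L[:,1]<0)&(d<8),1]).round(1),'floor z',np.median(L[(a==0),2]).round(1))
    return b.x
if __name__=='__main__':
    fit(['topg.npy']);fit(['sideg.npy']);fit(['topg.npy','sideg.npy'])
E
python3 tray.py
```

```text
['topg.npy'] [ 0.7534  0.0013 -0.0837  0.3533] yawdeg -4.79 med 1.21 [3929  364  491  992] [np.float64(81.1), np.float64(-265.9), np.float64(-2.2)] L/R 81.2 -81.0 floor z 4.0
['sideg.npy'] [ 7.568e-01 -1.000e-04 -7.920e-02  3.551e-01] yawdeg -4.54 med 1.23 [1652  282  202    0] [np.float64(82.8), np.float64(-266.3), np.float64(nan)] L/R 82.9 -82.7 floor z 4.1
['topg.npy', 'sideg.npy'] [ 7.536e-01  4.000e-04 -8.300e-02  3.553e-01] yawdeg -4.75 med 1.3 [5568  652  681  993] [np.float64(81.9), np.float64(-265.5), np.float64(-2.5)] L/R 82.1 -80.4 floor z 4.0
  return _methods._mean(a, axis=axis, dtype=dtype,
  ret = ret.dtype.type(ret / rcount)
```

```bash
cat > tp.py <<'E'
from h import *
HX,HY,YAW,TH=.754,.0003,np.radians(-4.77),.352
RT=R.from_euler('z',YAW)*R.from_euler('y',TH); H=np.array([HX,HY,.030])
REL=ori(0,10)
def tcp_from_scoop(O,S):
    Q=S*REL; return np.array(O)+S.apply([-.093,0,.084])+Q.apply([0,0,.019]),Q
def tscoop(xf,zf,phi,y=0):
    "front edge (bottom) at tray-local xf,zf mm; phi nose-up deg rel tray"
    S=RT*R.from_euler('y',-phi,degrees=True)
    O=H+RT.apply(np.array([xf,y,zf])/1000)-S.apply([.061,0,0]); return tcp_from_scoop(O,S)
def now():
    s=manip.read_state();P=np.array(s['ee_pos']);Q=R.from_quat(s['ee_rot']);S=Q*REL.inv();O=P-Q.apply([0,0,.019])-S.apply([-.093,0,.084])
    F=RT.inv().apply(O+S.apply([.061,0,0])-H)*1000;e=(RT.inv()*S).as_euler('YXZ',degrees=True)
    print('scoop front in tray',F.round(1),'noseup',-e[0].round(1),'roll',e[1].round(1),'yaw',e[2].round(1),'O',O.round(3),'F',np.round(s['wrist_force'],1),'w',round(s['gripper_width'],4),round(s['time_s'],1))
def pulls(c='top',show=True):
    p,d=cap(c,c+'p');cl=cloud(c,d);L=RT.inv().apply(cl.reshape(-1,3)-H).reshape(400,640,3)*1000
    h=cv2.cvtColor(p,cv2.COLOR_RGB2HSV)
    k=(h[...,1]<60)&(h[...,2]>105)&(L[...,2]>10)&(L[...,2]<70)&(L[...,0]>-262)&(L[...,0]<-2)&(abs(L[...,1])<84)
    q=L[k];print(c,'pull px',len(q));
    if len(q):
        print('x pct',np.percentile(q[:,0],[0,2,10,50,90,98]).round(),'y',np.percentile(q[:,1],[1,99]).round(),'zmax',np.percentile(q[:,2],98).round())
        for y in range(-70,71,20):
            a=q[abs(q[:,1]-y)<10]
            if len(a):print(y,'xmin',np.percentile(a[:,0],2).round(),end='; ')
    print()
E
python3 - <<'E'
from tp import *
pulls();now()
lev=R.from_euler('z',-4.8,degrees=True)
wp=[]
s=manip.read_state();P=np.array(s['ee_pos']);Q=R.from_quat(s['ee_rot'])
A=(P+[0,0,.16],Q,255)
a,qa=tscoop(-140,55,0); print(a,R.from_quat(qa.as_quat()).as_matrix()[:,2].round(2))
B=(np.array([.37,.03,.31]),lev*REL,255)
plan([A,B,(a+[0,0,.04],qa,255)],v=35)
E
```

```text
top pull px 1065
x pct [-190. -127. -100.  -47.  -17.   -9.] y [-74.  77.] zmax 29.0
-70 xmin -37.0; -50 xmin -43.0; -30 xmin -81.0; -10 xmin -81.0; 10 xmin -83.0; 30 xmin -89.0; 50 xmin -116.0; 70 xmin -132.0; 
scoop front in tray [-177.5 -404.8  -31. ] noseup 20.0 roll 0.1 yaw 1.5 O [ 0.483 -0.385  0.062] F [ 0.1 -0.5 -2.4] w 0.0218 17.4
[0.5233977  0.01954263 0.24313974] [-0.18  0.01 -0.98]
[[[5,0,-32],[0,0,0],255],[[6,0,-31],[0,0,0],255],[[5,0,-32],[0,0,0],255],[[6,0,-31],[0,0,0],255],[[5,0,-32],[0,0,0],255],[[-3,-34,-2],[0,0,0.1],255],[[-4,-34,-3],[-0.1,0,0.2],255],[[-4,-34,-2],[0,0,0.1],255]]
[[[-3,-34,-3],[0,0.1,0.1],255],[[-4,-34,-2],[0,0,0.1],255],[[-4,-34,-3],[-0.1,0,0.2],255],[[-4,-34,-2],[0,0,0.1],255],[[-4,-34,-3],[0,0,0.1],255],[[-4,-34,-2],[0,0,0.1],255],[[-4,-34,-3],[-0.1,0,0.2],255],[[-4,-34,-3],[0,0,0.1],255]]
[[[-5,-33,-2],[0,0.1,0.1],255],[[29,-1,11],[0,-4,0],255],[[30,0,8],[0,-4.1,0],255],[[31,-1,6],[0,-4,0],255],[[31,0,5],[0,-4.1,0],255],[[31,-1,2],[0,-4,0],255],[[0,0,0],[0,0,0],255],[[0,0,0],[0,0,0],255]]
```

```bash
python3 - <<'E'
from tp import *
lev=R.from_euler('z',-4.8,degrees=True)
s=manip.read_state();P=np.array(s['ee_pos']);Q=R.from_quat(s['ee_rot'])
a,qa=tscoop(-142,75,-20); print(a)
plan([(P+[0,0,.16],Q,255),(np.array([.38,.03,.30]),lev*REL,255),(a,qa,255)],v=35)
E
```

```text
[0.57414461 0.01530805 0.29645705]
[[[5,0,-32],[0,0,0],255],[[6,0,-31],[0,0,0],255],[[5,0,-32],[0,0,0],255],[[6,0,-31],[0,0,0],255],[[5,0,-32],[0,0,0],255],[[-3,-34,-1],[0,0,0.1],255],[[-3,-34,-2],[-0.1,0,0.2],255],[[-3,-34,-1],[0,0,0.1],255]]
[[[-3,-34,-2],[0,0.1,0.1],255],[[-3,-34,-1],[0,0,0.1],255],[[-3,-34,-2],[-0.1,0,0.2],255],[[-3,-34,-2],[0,0,0.1],255],[[-4,-34,-1],[0,0,0.1],255],[[-3,-34,-2],[0,0,0.1],255],[[-3,-34,-1],[-0.1,0,0.2],255],[[-4,-34,-2],[0,0,0.1],255]]
[[[-4,-34,-2],[0,0.1,0.1],255],[[27,0,5],[0,-5.7,0],255],[[28,0,3],[0,-5.8,0],255],[[28,-1,0],[0,-5.7,0],255],[[28,0,-3],[0,-5.8,0],255],[[27,0,-6],[0,-5.7,0],255],[[27,0,-8],[0,-5.8,0],255],[[25,-1,-11],[0,-5.7,0],255]]
```

Emit:
drive_tool(targets=[[[5,0,-32],[0,0,0],255],[[6,0,-31],[0,0,0],255],[[5,0,-32],[0,0,0],255],[[6,0,-31],[0,0,0],255],[[5,0,-32],[0,0,0],255],[[-3,-34,-1],[0,0,0.1],255],[[-3,-34,-2],[-0.1,0,0.2],255],[[-3,-34,-1],[0,0,0.1],255]])

```text
time_s: 18.2
ee_pos: [0.3891, -0.2767, 0.2908]
ee_rot: [0.996, -0.032, 0.086, 0.003]
wrist_force: [1.2, 0.4, -1.5]
gripper_width: 0.0219
gripper_force: 30.0
```

Emit:
drive_tool(targets=[[[-3,-34,-2],[0,0.1,0.1],255],[[-3,-34,-1],[0,0,0.1],255],[[-3,-34,-2],[-0.1,0,0.2],255],[[-3,-34,-2],[0,0,0.1],255],[[-4,-34,-1],[0,0,0.1],255],[[-3,-34,-2],[0,0,0.1],255],[[-3,-34,-1],[-0.1,0,0.2],255],[[-4,-34,-2],[0,0,0.1],255]])

```text
time_s: 19.0
ee_pos: [0.3807, -0.0032, 0.2989]
ee_rot: [0.995, -0.041, 0.087, 0.004]
wrist_force: [0.7, 0.5, -3.5]
gripper_width: 0.0221
gripper_force: 30.0
```

Emit:
drive_tool(targets=[[[-4,-34,-2],[0,0.1,0.1],255],[[27,0,5],[0,-5.7,0],255],[[28,0,3],[0,-5.8,0],255],[[28,-1,0],[0,-5.7,0],255],[[28,0,-3],[0,-5.8,0],255],[[27,0,-6],[0,-5.7,0],255],[[27,0,-8],[0,-5.8,0],255],[[25,-1,-11],[0,-5.7,0],255]])

```text
time_s: 19.8
ee_pos: [0.5754, 0.0151, 0.2959]
ee_rot: [0.964, -0.04, -0.262, -0.011]
wrist_force: [0.7, 0.2, -0.3]
gripper_width: 0.0219
gripper_force: 30.0
```

```bash
python3 - <<'E'
from tp import *
now();st()
plan([(*tscoop(-142,75,-20),255),(*tscoop(-142,25,-20),255,20)],v=20)
E
```

```text
scoop front in tray [-1.411e+02 -1.000e-01  7.450e+01] noseup -20.2 roll 0.0 yaw -0.0 O [0.601 0.013 0.188] F [ 0.7  0.2 -0.3] w 0.0219 19.8
19.8 [0.5754 0.0151 0.2959] x [ 0.86  -0.072 -0.506] z [-0.504  0.043 -0.863] F [ 0.7  0.2 -0.3] w 0.0219 30.0 q [-0.08  0.54 -0.    1.33 -0.09  1.79 -1.74]
[[[-1,0,0],[0,0.2,0],255],[[3,0,16],[0,0,0],255],[[3,0,17],[0,0,0],255],[[2,0,16],[0,0,0],255],[[0,0,0],[0,0,0],255],[[0,0,0],[0,0,0],255],[[0,0,0],[0,0,0],255],[[0,0,0],[0,0,0],255]]
```

Emit:
drive_tool(targets=[[[-1,0,0],[0,0.2,0],255],[[3,0,16],[0,0,0],255],[[3,0,17],[0,0,0],255],[[2,0,16],[0,0,0],255],[[0,0,0],[0,0,0],255],[[0,0,0],[0,0,0],255],[[0,0,0],[0,0,0],255],[[0,0,0],[0,0,0],255]])

```text
time_s: 20.6
ee_pos: [0.5563, 0.0168, 0.2518]
ee_rot: [0.965, -0.04, -0.257, -0.011]
wrist_force: [-0.1, 0.2, -2.0]
gripper_width: 0.0216
gripper_force: 30.0
```

```bash
python3 - <<'E'
from tp import *
now()
p,d=cap('top','in');a=p[120:280,230:420];b=cap('side')[0][130:290,210:400]
cv2.imwrite('pics/in.png',cv2.resize(np.hstack([a,b])[:,:,::-1],None,fx=2.1,fy=2.1))
plan([(*tscoop(-142,6,-20),255,8),(*tscoop(-125,5,-11),255,8),(*tscoop(-100,4,-3),255,8)],v=10)
E
```

```text
scoop front in tray [-142.7    0.    27.6] noseup -19.6 roll 0.0 yaw -0.0 O [0.583 0.015 0.144] F [-0.1  0.2 -2. ] w 0.0216 20.6
[[[2,0,7],[0,-0.1,0],255],[[1,0,6],[0,-0.1,0],255],[[2,0,7],[0,-0.1,0],255],[[1,0,7],[0,3,0],255],[[2,0,7],[0,3,0],255],[[0,0,7],[0,3,0],255],[[4,0,5],[0,2,0],255],[[3,0,5],[0,2,0],255]]
[[[3,0,6],[0,2,0],255],[[3,0,5],[0,2,0],255],[[0,0,0],[0,0,0],255],[[0,0,0],[0,0,0],255],[[0,0,0],[0,0,0],255],[[0,0,0],[0,0,0],255],[[0,0,0],[0,0,0],255],[[0,0,0],[0,0,0],255]]
```

View pics/in.png

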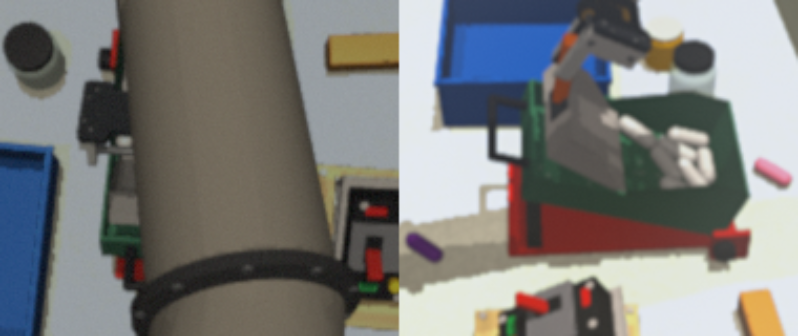

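Emit:
drive_tool(targets=[[[2,0,7],[0,0,0],255],[[1,0,6],[0,0,0],255],[[2,0,7],[0,0,0],255],[[1,0,7],[0,3,0],255],[[2,0,7],[0,3,0],255],[[0,0,7],[0,3,0],255],[[4,0,5],[0,2,0],255],[[3,0,5],[0,2,0],255]])

```text
time_s: 21.5
ee_pos: [0.5461, 0.0176, 0.1989]
ee_rot: [0.988, -0.041, -0.146, -0.006]
wrist_force: [-0.8, 0.8, -2.0]
gripper_width: 0.0217
gripper_force: 30.0
```

```bash
python3 - <<'E'
from tp import *
now()
plan([(*tscoop(-100,4,-3),255,8),(*tscoop(-50,4,-2),255,8),(*tscoop(-9,4,-2),255,6)],v=10)
E
```

```text
scoop front in tray [-1.119e+02 -1.000e-01  4.300e+00] noseup -6.7 roll -0.0 yaw -0.0 O [0.597 0.013 0.1  ] F [-0.8  0.8 -2. ] w 0.0217 21.5
[[[3,0,5],[0,1.8,0],255],[[3,0,5],[0,1.9,0],255],[[7,0,1],[0,0.1,0],255],[[7,0,1],[0,0.2,0],255],[[7,0,2],[0,0.1,0],255],[[7,0,1],[0,0.1,0],255],[[6,0,1],[0,0.2,0],255],[[7,0,2],[0,0.1,0],255]]
[[[7,0,1],[0,0.2,0],255],[[6,0,1],[0,0,0],255],[[6,0,1],[0,0,0],255],[[5,0,0],[0,0,0],255],[[6,0,1],[0,0,0],255],[[6,0,1],[0,0,0],255],[[6,0,1],[0,0,0],255],[[6,0,1],[0,0,0],255]]
```

Emit:
drive_tool(targets=[[[3,0,5],[0,1.8,0],255],[[3,0,5],[0,1.9,0],255],[[7,0,1],[0,0.1,0],255],[[7,0,1],[0,0.2,0],255],[[7,0,2],[0,0.1,0],255],[[7,0,1],[0,0.1,0],255],[[6,0,1],[0,0.2,0],255],[[7,0,2],[0,0.1,0],255]])

```text
time_s: 22.3
ee_pos: [0.588, 0.0141, 0.1708]
ee_rot: [0.993, -0.042, -0.108, -0.004]
wrist_force: [-1.9, 0.5, -4.2]
gripper_width: 0.0217
gripper_force: 30.0
```

```bash
python3 - <<'E'
from tp import *
now()
cv2.imwrite('pics/in3.png',cv2.resize(cap('side')[0][130:290,210:410][:,:,::-1],None,fx=3,fy=3))
plan([(*tscoop(-9,3.5,-2),255,5)],v=10)
E
```

```text
scoop front in tray [-56.9  -0.2   3.6] noseup -2.2 roll -0.0 yaw -0.0 O [0.646 0.009 0.076] F [-1.9  0.5 -4.2] w 0.0217 22.3
[[[5,0,1],[0,0,0],255],[[4,0,0],[0,0,0],255],[[5,0,1],[0,0.1,0],255],[[5,0,1],[0,0,0],255],[[4,0,0],[0,0,0],255],[[5,0,1],[0,0,0],255],[[4,0,1],[0,0.1,0],255],[[5,0,0],[0,0,0],255]]
[[[5,0,1],[0,0,0],255],[[4,0,1],[0,0,0],255],[[0,0,0],[0,0,0],255],[[0,0,0],[0,0,0],255],[[0,0,0],[0,0,0],255],[[0,0,0],[0,0,0],255],[[0,0,0],[0,0,0],255],[[0,0,0],[0,0,0],255]]
```

View pics/in3.png

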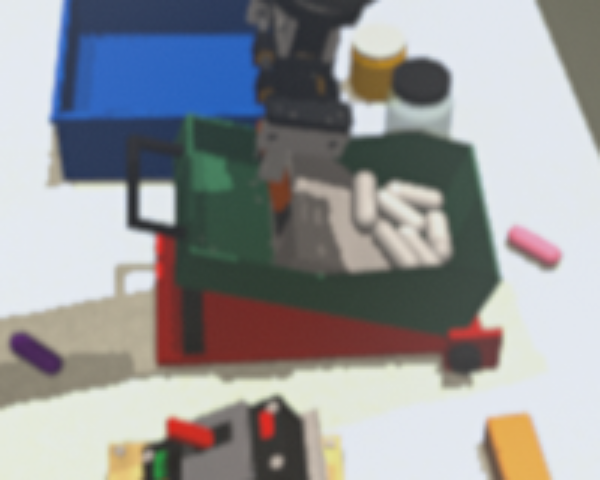

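Emit:
drive_tool(targets=[[[5,0,1],[0,0,0],255],[[4,0,0],[0,0,0],255],[[5,0,1],[0,0.1,0],255],[[5,0,1],[0,0,0],255],[[4,0,0],[0,0,0],255],[[5,0,1],[0,0,0],255],[[4,0,1],[0,0.1,0],255],[[5,0,0],[0,0,0],255]])

```text
time_s: 23.15
ee_pos: [0.6226, 0.0112, 0.1582]
ee_rot: [0.993, -0.042, -0.106, -0.004]
wrist_force: [-2.6, -0.4, -4.7]
gripper_width: 0.022
gripper_force: 30.0
```

```bash
python3 - <<'E'
from tp import *
now()
plan([(*tscoop(-8,3.5,-2),255,5)],v=10)
E
```

```text
scoop front in tray [-19.6  -0.1   4.3] noseup -2.0 roll -0.0 yaw -0.0 O [0.681 0.006 0.064] F [-2.6 -0.4 -4.7] w 0.022 23.1
[[[4,0,1],[0,0,0],255],[[4,0,1],[0,0,0],255],[[3,0,0],[0,0,0],255],[[0,0,0],[0,0,0],255],[[0,0,0],[0,0,0],255],[[0,0,0],[0,0,0],255],[[0,0,0],[0,0,0],255],[[0,0,0],[0,0,0],255]]
```

Emit:
drive_tool(targets=[[[4,0,1],[0,0,0],255],[[4,0,1],[0,0,0],255],[[3,0,0],[0,0,0],255],[[1,0,0],[0,0,0],255],[[0,0,0],[0,0,0],255],[[0,0,0],[0,0,0],255],[[0,0,0],[0,0,0],255],[[0,0,0],[0,0,0],255]])

```text
time_s: 23.95
ee_pos: [0.6338, 0.0102, 0.154]
ee_rot: [0.993, -0.042, -0.106, -0.004]
wrist_force: [-1.2, 0.4, -4.7]
gripper_width: 0.0218
gripper_force: 30.0
```

```bash
python3 - <<'E'
from tp import *
now()
cv2.imwrite('pics/in4.png',cv2.resize(cap('side')[0][130:290,210:410][:,:,::-1],None,fx=3,fy=3))
L=122
w=[]
for ph in (8,18,28,38): w.append((*tscoop(-9,4.5+L*np.sin(np.radians(ph)),ph),255))
plan(w,v=12,wv=4)
E
```

```text
scoop front in tray [-7.7 -0.3  4.2] noseup -2.0 roll -0.0 yaw -0.0 O [0.692 0.005 0.06 ] F [-1.2  0.4 -4.7] w 0.0218 23.9
[[[-4,0,3],[0,3.3,0],255],[[-5,0,2],[0,3.4,0],255],[[-4,0,2],[0,3.3,0],255],[[-2,0,2],[0,3.3,0],255],[[-3,0,2],[0,3.4,0],255],[[-3,0,1],[0,3.3,0],255],[[-1,0,3],[0,3.3,0],255],[[-2,0,2],[0,3.4,0],255]]
[[[-1,0,3],[0,3.3,0],255],[[-1,0,4],[0,3.3,0],255],[[-1,0,3],[0,3.4,0],255],[[-2,0,4],[0,3.3,0],255],[[0,0,0],[0,0,0],255],[[0,0,0],[0,0,0],255],[[0,0,0],[0,0,0],255],[[0,0,0],[0,0,0],255]]
```

View pics/in4.png

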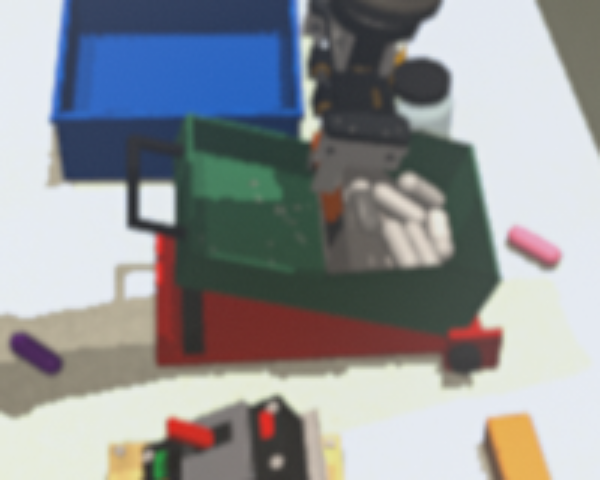

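Emit:
drive_tool(targets=[[[-4,0,3],[0,3.3,0],255],[[-5,0,2],[0,3.4,0],255],[[-4,0,2],[0,3.3,0],255],[[-2,0,2],[0,3.3,0],255],[[-3,0,2],[0,3.4,0],255],[[-3,0,1],[0,3.3,0],255],[[-1,0,3],[0,3.3,0],255],[[-2,0,2],[0,3.4,0],255]])

```text
time_s: 24.8
ee_pos: [0.6096, 0.0122, 0.1386]
ee_rot: [0.991, -0.042, 0.127, 0.005]
wrist_force: [0.2, -0.5, -6.0]
gripper_width: 0.0216
gripper_force: 30.0
```

```bash
python3 - <<'E'
from tp import *
now();st()
L=122
w=[]
for ph in (30,38): w.append((*tscoop(-9,5+L*np.sin(np.radians(ph)),ph),255))
plan(w,v=12,wv=4)
E
```

```text
scoop front in tray [-9.2 -0.2 55.9] noseup 24.8 roll 0.0 yaw -0.0 O [0.704 0.004 0.081] F [ 0.2 -0.5 -6. ] w 0.0216 24.8
24.8 [0.6096 0.0122 0.1386] x [ 0.964 -0.081  0.253] z [ 0.252 -0.021 -0.968] F [ 0.2 -0.5 -6. ] w 0.0216 30.0 q [-0.17  0.26  0.01  2.03  0.11  0.6  -1.9 ]
[[[-1,0,2],[0,2.6,0],255],[[-1,0,3],[0,2.6,0],255],[[-1,0,4],[0,4,0],255],[[-1,0,5],[0,4,0],255],[[0,0,0],[0,0,0],255],[[0,0,0],[0,0,0],255],[[0,0,0],[0,0,0],255],[[0,0,0],[0,0,0],255]]
```

Emit:
drive_tool(targets=[[[-1,0,2],[0,2.6,0],255],[[-1,0,3],[0,2.6,0],255],[[-1,0,4],[0,4,0],255],[[-1,0,5],[0,4,0],255],[[0,0,0],[0,0,0],255],[[0,0,0],[0,0,0],255],[[0,0,0],[0,0,0],255],[[0,0,0],[0,0,0],255]])

```text
time_s: 25.6
ee_pos: [0.6111, 0.0117, 0.124]
ee_rot: [0.97, -0.041, 0.239, 0.01]
wrist_force: [0.2, -0.7, -5.5]
gripper_width: 0.0217
gripper_force: 30.0
```

```bash
python3 - <<'E'
from tp import *
now();st()
s=manip.read_state();P=np.array(s['ee_pos']);Q=R.from_quat(s['ee_rot'])
cv2.imwrite('pics/in5.png',cv2.resize(cap('side')[0][130:290,210:410][:,:,::-1],None,fx=3,fy=3))
plan([(P+[-.01,0,.15],Q,255)],v=20)
E
```

```text
scoop front in tray [-8.  -0.7 79.7] noseup 37.8 roll -0.1 yaw -0.1 O [0.716 0.003 0.089] F [ 0.2 -0.7 -5.5] w 0.0217 25.6
25.6 [0.6111 0.0117 0.124 ] x [ 0.883 -0.075  0.464] z [ 0.462 -0.04  -0.886] F [ 0.2 -0.7 -5.5] w 0.0217 30.0 q [-0.35  0.22  0.16  2.23  0.4   0.25 -2.22]
[[[8,0,-17],[0,0,0],255],[[7,0,-17],[0,0,0],255],[[8,0,-18],[0,0,0],255],[[7,0,-17],[0,0,0],255],[[8,1,-17],[0,0,0],255],[[8,0,-17],[0,0,0],255],[[7,0,-17],[0,0,0],255],[[8,0,-17],[0,0,0],255]]
```

View pics/in5.png

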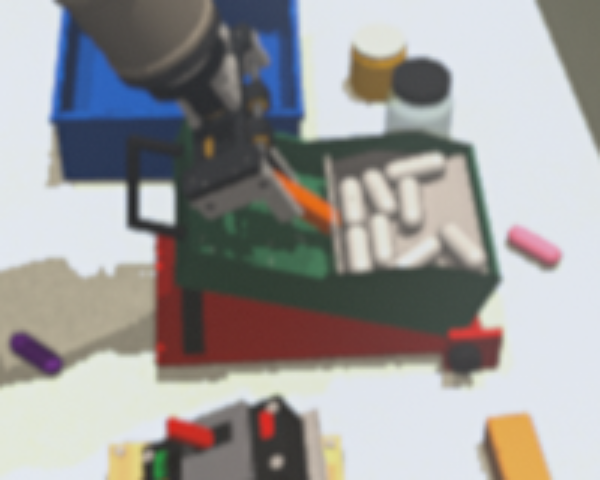

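Emit:
drive_tool(targets=[[[8,0,-17],[0,0,0],255],[[7,0,-17],[0,0,0],255],[[8,0,-18],[0,0,0],255],[[7,0,-17],[0,0,0],255],[[8,1,-17],[0,0,0],255],[[8,0,-17],[0,0,0],255],[[7,0,-17],[0,0,0],255],[[8,0,-17],[0,0,0],255]])

```text
time_s: 26.45
ee_pos: [0.6006, 0.0116, 0.2742]
ee_rot: [0.97, -0.041, 0.239, 0.01]
wrist_force: [-0.2, 0.1, -6.1]
gripper_width: 0.0217
gripper_force: 30.0
```

```bash
cat > tote.py <<'E'
from tp import *
def tote():
    for c in('top','side'):
        p,d=cap(c,c+'t');cl=cloud(c,d);h=cv2.cvtColor(p,cv2.COLOR_RGB2HSV);Z=cl[...,2]
        k=(h[...,0]>95)&(h[...,0]<125)&(h[...,1]>100)&(h[...,2]>40)&(Z>.075)&(Z<.105)&(cl[...,1]>.08)&(cl[...,0]<.75)
        q=cl[k];r=cv2.minAreaRect((q[:,:2]*1000).astype(np.float32));print(c,'tote',len(q),np.round(r[0]),np.round(r[1]),round(r[2],1))
def aim(F,yaw,nd):
    S=R.from_euler('z',yaw,degrees=True)*R.from_euler('y',nd,degrees=True)
    return tcp_from_scoop(np.array(F)-S.apply([.061,0,0]),S)
E
python3 - <<'E'
from tote import *
now();st();tote();pulls('side')
print(aim([.52,.28,.2],10,-18)[0],aim([.52,.28,.085],10,45)[0])
plan([(*aim([.52,.28,.25],10,-18),255)],v=25,wv=4)
E
```

```text
scoop front in tray [-69.5  -1.7 217. ] noseup 37.8 roll -0.0 yaw -0.1 O [0.705 0.003 0.239] F [-0.2  0.1 -6.1] w 0.0217 26.4
26.45 [0.6006 0.0116 0.2742] x [ 0.883 -0.075  0.464] z [ 0.462 -0.039 -0.886] F [-0.2  0.1 -6.1] w 0.0217 30.0 q [-0.3  -0.01  0.09  2.09  0.24  0.61 -2.03]
top tote 1378 [537. 298.] [237. 245.] 83.6
side tote 754 [538. 295.] [247. 242.] 83.2
side pull px 2
x pct [-149. -148. -147. -139. -132. -130.] y [81. 81.] zmax 47.0

[0.35898376 0.25160849 0.21552413] [0.46052212 0.26951244 0.23772753]
[[[-17,-16,-8],[0.5,0,-0.9],255],[[-16,-16,-8],[0.5,0,-1],255],[[-17,-16,-8],[0.5,0,-0.9],255],[[-16,-16,-8],[0.5,0.1,-0.9],255],[[-16,-17,-7],[0.5,0,-1],255],[[-15,-18,-8],[0.5,0,-0.9],255],[[-15,-17,-7],[0.5,0,-1],255],[[-15,-18,-7],[0.4,0,-0.9],255]]
[[[-15,-18,-7],[0.5,0,-0.9],255],[[-14,-19,-7],[0.5,0,-1],255],[[-14,-19,-7],[0.5,0.1,-0.9],255],[[-14,-19,-6],[0.5,0,-0.9],255],[[-13,-19,-7],[0.5,0,-1],255],[[-13,-20,-6],[0.5,0,-0.9],255],[[0,0,0],[0,0,0],255],[[0,0,0],[0,0,0],255]]
```

```bash
python3 - <<'E'
from tote import *
plan([(*aim([.58,.288,.24],12,-15),255)],v=28,wv=4)
E
```

```text
[[[-17,-21,-8],[0.7,-0.3,-1.4],255],[[-16,-21,-7],[0.7,-0.2,-1.3],255],[[-15,-21,-7],[0.6,-0.3,-1.4],255],[[-15,-22,-7],[0.7,-0.2,-1.4],255],[[-15,-23,-6],[0.7,-0.3,-1.4],255],[[-14,-22,-6],[0.7,-0.2,-1.3],255],[[-14,-24,-6],[0.6,-0.3,-1.4],255],[[-13,-23,-5],[0.7,-0.2,-1.4],255]]
[[[-12,-24,-5],[0.7,-0.3,-1.3],255],[[-12,-24,-5],[0.7,-0.2,-1.4],255],[[-11,-25,-4],[0.6,-0.3,-1.4],255],[[0,0,0],[0,0,0],255],[[0,0,0],[0,0,0],255],[[0,0,0],[0,0,0],255],[[0,0,0],[0,0,0],255],[[0,0,0],[0,0,0],255]]
```

Emit:
drive_tool(targets=[[[-17,-21,-8],[0.7,-0.3,-1.4],255],[[-16,-21,-7],[0.7,-0.2,-1.3],255],[[-15,-21,-7],[0.6,-0.3,-1.4],255],[[-15,-22,-7],[0.7,-0.2,-1.4],255],[[-15,-23,-6],[0.7,-0.3,-1.4],255],[[-14,-22,-6],[0.7,-0.2,-1.3],255],[[-14,-24,-6],[0.6,-0.3,-1.4],255],[[-13,-23,-5],[0.7,-0.2,-1.4],255]])

```text
time_s: 27.4
ee_pos: [0.4682, 0.1886, 0.2645]
ee_rot: [0.973, 0.064, 0.221, -0.013]
wrist_force: [0.1, 1.1, -6.0]
gripper_width: 0.0221
gripper_force: 30.0
```

Emit:
drive_tool(targets=[[[-12,-24,-5],[0.7,-0.3,-1.3],255],[[-12,-24,-5],[0.7,-0.2,-1.4],255],[[-11,-25,-4],[0.6,-0.3,-1.4],255],[[0,0,0],[0,0,0],255],[[0,0,0],[0,0,0],255],[[0,0,0],[0,0,0],255],[[0,0,0],[0,0,0],255],[[0,0,0],[0,0,0],255]])

```text
time_s: 28.2
ee_pos: [0.4212, 0.2538, 0.2633]
ee_rot: [0.971, 0.102, 0.214, -0.022]
wrist_force: [0.0, -0.8, -5.2]
gripper_width: 0.0221
gripper_force: 30.0
```

```bash
python3 - <<'E'
from tote import *
st();tote()
plan([(*aim([.56,.288,.13],12,0),255),(*aim([.545,.287,.09],12,18),255,20),(*aim([.53,.285,.08],12,45),255)],v=25,wv=5)
E
```

```text
28.2 [0.4212 0.2538 0.2633] x [0.888 0.188 0.421] z [ 0.412  0.086 -0.907] F [ 0.  -0.8 -5.2] w 0.0221 30.0 q [-0.56 -0.15 -0.28  2.22  0.32  0.73 -2.4 ]
top tote 1293 [537. 298.] [236. 244.] 83.5
side tote 642 [539. 297.] [247. 243.] 83.0
[[[-12,-1,20],[0,-5,0],255],[[-10,-2,20],[0,-4.9,0],255],[[-8,-1,21],[0.1,-5,0],255],[[3,-1,0],[0,-4.5,0],255],[[3,0,-1],[0,-4.5,0],255],[[3,-1,0],[0,-4.5,0],255],[[3,-1,-1],[0,-4.5,0],255],[[7,0,-7],[0,-4.5,0],255]]
[[[7,0,-7],[0,-4.5,0],255],[[6,0,-8],[0,-4.5,0],255],[[5,-1,-8],[0,-4.5,0],255],[[5,0,-9],[0,-4.5,0],255],[[4,0,-9],[0,-4.5,0],255],[[0,0,0],[0,0,0],255],[[0,0,0],[0,0,0],255],[[0,0,0],[0,0,0],255]]
```

Emit:
drive_tool(targets=[[[-12,-1,20],[0,-5,0],255],[[-10,-2,20],[0,-4.9,0],255],[[-8,-1,21],[0.1,-5,0],255],[[3,-1,0],[0,-4.5,0],255],[[3,0,-1],[0,-4.5,0],255],[[3,-1,0],[0,-4.5,0],255],[[3,-1,-1],[0,-4.5,0],255],[[7,0,-7],[0,-4.5,0],255]])

```text
time_s: 29.1
ee_pos: [0.4321, 0.2639, 0.2045]
ee_rot: [0.988, 0.104, -0.11, 0.011]
wrist_force: [-0.2, -0.5, -2.0]
gripper_width: 0.0217
gripper_force: 30.0
```

Emit:
drive_tool(targets=[[[7,0,-7],[0,-4.5,0],255],[[6,0,-8],[0,-4.5,0],255],[[5,-1,-8],[0,-4.5,0],255],[[5,0,-9],[0,-4.5,0],255],[[4,0,-9],[0,-4.5,0],255],[[0,0,0],[0,0,0],255],[[0,0,0],[0,0,0],255],[[0,0,0],[0,0,0],255]])

```text
time_s: 29.9
ee_pos: [0.4709, 0.2732, 0.2331]
ee_rot: [0.949, 0.1, -0.298, 0.031]
wrist_force: [0.2, 0.7, -0.6]
gripper_width: 0.0216
gripper_force: 30.0
```

```bash
python3 - <<'E'
from tote import *
st()
s=manip.read_state();P=np.array(s['ee_pos']);Q=R.from_quat(s['ee_rot'])
cv2.imwrite('pics/dump.png',cv2.resize(cap('side')[0][90:260,180:420][:,:,::-1],None,fx=3,fy=3))
plan([(P+[0,0,.12],Q,255),([.45,.15,.34],ori(-3,10),255)],v=30)
E
```

```text
29.9 [0.4709 0.2732 0.2331] x [ 0.802  0.172 -0.572] z [-0.559 -0.119 -0.82 ] F [ 0.2  0.7 -0.6] w 0.0216 30.0 q [-0.43  0.58 -0.14  1.45 -0.13  1.7  -1.91]
[[[-17,0,-25],[0,0,0],255],[[-17,0,-24],[0,0,0],255],[[-17,0,-25],[0,0,0],255],[[-17,0,-24],[0,0,0],255],[[-4,15,5],[0.4,5.6,1.9],255],[[-4,14,4],[0.4,5.6,1.9],255],[[-3,15,3],[0.4,5.5,1.9],255],[[-4,15,4],[0.4,5.6,1.9],255]]
[[[-3,15,2],[0.5,5.6,1.8],255],[[-3,15,3],[0.4,5.6,1.9],255],[[-3,16,2],[0.4,5.6,1.9],255],[[-2,15,1],[0.4,5.5,1.9],255],[[0,0,0],[0,0,0],255],[[0,0,0],[0,0,0],255],[[0,0,0],[0,0,0],255],[[0,0,0],[0,0,0],255]]
```

View pics/dump.png

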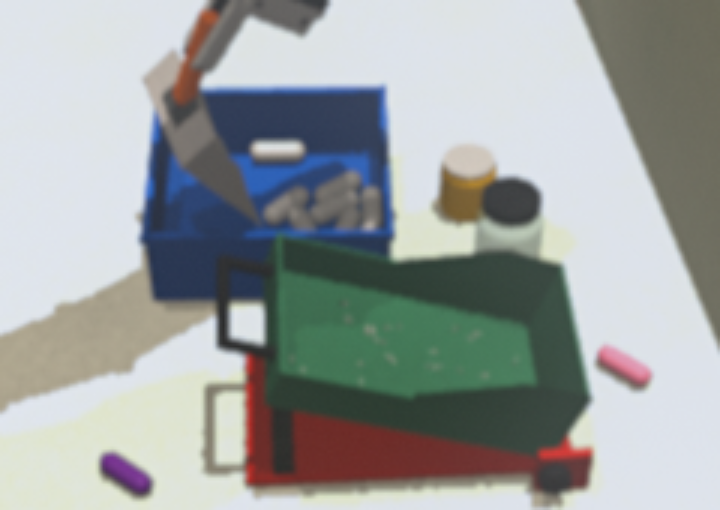

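```bash
python3 - <<'E'
from tote import *
s=manip.read_state();P=np.array(s['ee_pos']);Q=R.from_quat(s['ee_rot'])
q=ori(-3.2,10);z=q.as_matrix()[:,2];G=np.array([.4027,-.381,.081])
plan([(P+[0,0,.12],Q,255),([.42,.10,.31],ori(-3,10),255),(G-z*.15,q,255)],v=35,wv=7)
E
```

```text
[[[-17,0,-25],[0,0,0],255],[[-17,0,-24],[0,0,0],255],[[-17,0,-25],[0,0,0],255],[[-18,0,-24],[0,0,0],255],[[-6,23,12],[0.5,6.4,2.2],255],[[-7,23,11],[0.4,6.4,2.1],255],[[-8,23,10],[0.5,6.3,2.2],255],[[-7,24,9],[0.5,6.4,2.1],255]]
[[[-7,24,8],[0.4,6.4,2.2],255],[[-8,24,7],[0.5,6.4,2.1],255],[[-7,25,6],[0.5,6.3,2.2],255],[[-2,34,6],[0,0,0],255],[[-3,35,5],[0,0,0],255],[[-2,34,6],[0,0,0],255],[[-2,34,5],[0,0,0.1],255],[[-2,35,6],[0,0,0],255]]
[[[-3,34,5],[0,0,0],255],[[-2,35,6],[0,0,0],255],[[-2,34,5],[0,0,0],255],[[-2,34,6],[0,0,0],255],[[-3,35,5],[0,0,0],255],[[-2,34,6],[0,0,0.1],255],[[-2,35,5],[0,0,0],255],[[-2,34,6],[0,0,0],255]]
[[[-2,34,5],[-0.1,0,0],255],[[0,0,0],[0,0,0],255],[[0,0,0],[0,0,0],255],[[0,0,0],[0,0,0],255],[[0,0,0],[0,0,0],255],[[0,0,0],[0,0,0],255],[[0,0,0],[0,0,0],255],[[0,0,0],[0,0,0],255]]
```

Emit:
drive_tool(targets=[[[-17,0,-25],[0,0,0],255],[[-17,0,-24],[0,0,0],255],[[-17,0,-25],[0,0,0],255],[[-18,0,-24],[0,0,0],255],[[-6,23,12],[0.5,6.4,2.2],255],[[-7,23,11],[0.4,6.4,2.1],255],[[-8,23,10],[0.5,6.3,2.2],255],[[-7,24,9],[0.5,6.4,2.1],255]])

```text
time_s: 30.75
ee_pos: [0.4415, 0.1729, 0.3291]
ee_rot: [0.996, 0.028, -0.078, 0.014]
wrist_force: [0.8, -0.5, -1.8]
gripper_width: 0.0219
gripper_force: 30.0
```

Emit:
drive_tool(targets=[[[-7,24,8],[0.4,6.4,2.2],255],[[-8,24,7],[0.5,6.4,2.1],255],[[-7,25,6],[0.5,6.3,2.2],255],[[-2,34,6],[0,0,0],255],[[-3,35,5],[0,0,0],255],[[-2,34,6],[0,0,0],255],[[-2,34,5],[0,0,0.1],255],[[-2,35,6],[0,0,0],255]])

```text
time_s: 31.55
ee_pos: [0.4044, -0.0725, 0.2811]
ee_rot: [0.996, -0.027, 0.087, 0.002]
wrist_force: [1.2, -0.3, -1.4]
gripper_width: 0.0221
gripper_force: 30.0
```

Emit:
drive_tool(targets=[[[-3,34,5],[0,0,0],255],[[-2,35,6],[0,0,0],255],[[-2,34,5],[0,0,0],255],[[-2,34,6],[0,0,0],255],[[-3,35,5],[0,0,0],255],[[-2,34,6],[0,0,0.1],255],[[-2,35,5],[0,0,0],255],[[-2,34,6],[0,0,0],255]])

```text
time_s: 32.35
ee_pos: [0.3796, -0.3464, 0.2349]
ee_rot: [0.996, -0.028, 0.087, 0.002]
wrist_force: [1.8, -0.6, -1.9]
gripper_width: 0.0219
gripper_force: 30.0
```

```bash
python3 - <<'E'
from tote import *
st();p,d=cap('top','toteV')
cv2.imwrite('pics/toteV.png',cv2.resize(p[170:300,140:440][:,:,::-1],None,fx=2.6,fy=2.6))
q=ori(-3.2,10);z=q.as_matrix()[:,2];G=np.array([.4027,-.381,.081])
plan([(G-z*.12,q,255),(G-z*.03,q,255,25),(G,q,255,8)],v=30,wv=7)
E
```

```text
32.35 [ 0.3796 -0.3464  0.2349] x [ 0.983 -0.055  0.174] z [ 0.174 -0.009 -0.985] F [ 1.8 -0.6 -1.9] w 0.0219 30.0 q [-0.02  0.04  0.74  2.06 -0.17  0.92 -0.81]
[[[-1,14,18],[0.1,0,0],255],[[0,15,17],[0,0,-0.1],255],[[0,0,23],[0,0,0],255],[[0,0,22],[0,0,0],255],[[0,0,23],[0,0,0],255],[[0,0,22],[0,0,0],255],[[0,0,8],[0,0,0],255],[[0,0,7],[0,0,0],255]]
[[[0,0,8],[0,0,0],255],[[0,0,7],[0,0,0],255],[[0,0,0],[0,0,0],255],[[0,0,0],[0,0,0],255],[[0,0,0],[0,0,0],255],[[0,0,0],[0,0,0],255],[[0,0,0],[0,0,0],255],[[0,0,0],[0,0,0],255]]
```

View pics/toteV.png

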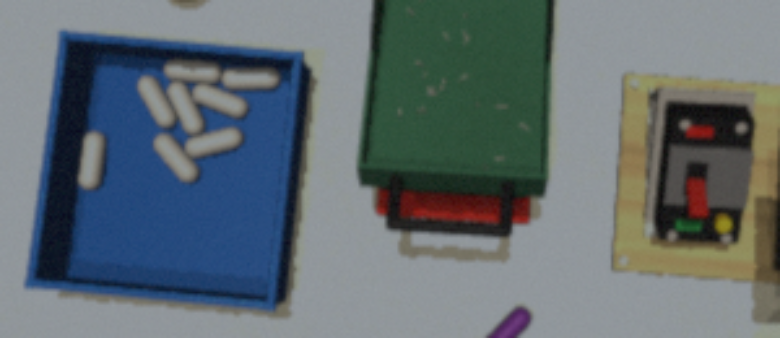

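Emit:
drive_tool(targets=[[[-1,14,18],[0,0,0],255],[[0,15,17],[0,0,0],255],[[0,0,23],[0,0,0],255],[[0,0,22],[0,0,0],255],[[0,0,23],[0,0,0],255],[[0,0,22],[0,0,0],255],[[0,0,8],[0,0,0],255],[[0,0,7],[0,0,0],255]])

```text
time_s: 33.2
ee_pos: [0.4014, -0.3757, 0.0967]
ee_rot: [0.996, -0.028, 0.086, 0.002]
wrist_force: [-2.7, 0.6, 5.3]
gripper_width: 0.0216
gripper_force: 30.0
```

Emit:
drive_tool(targets=[[[0,0,6],[0,0,0],255],[[0,0,5],[0,0,0],255],[[0,0,2],[0,0,0],255],[[0,0,0],[0,0,0],255],[[0,0,0],[0,0,0],255],[[0,0,0],[0,0,0],255],[[0,0,0],[0,0,0],255],[[0,0,0],[0,0,0],255]])

```text
time_s: 34.0
ee_pos: [0.4038, -0.3758, 0.0836]
ee_rot: [0.996, -0.028, 0.086, 0.002]
wrist_force: [0.4, -0.3, 1.4]
gripper_width: 0.0217
gripper_force: 30.0
```

```bash
python3 - <<'E'
from tote import *
st();now()
E
python3 sc.py | grep -E "top|front"
```

```text
34.0 [ 0.4038 -0.3758  0.0836] x [ 0.984 -0.055  0.171] z [ 0.171 -0.01  -0.985] F [ 0.4 -0.3  1.4] w 0.0217 30.0 q [ 0.18  0.37  0.63  2.12 -0.56  0.65 -0.42]
scoop front in tray [-152.8 -399.9  -68.9] noseup 20.0 roll -0.0 yaw 1.6 O [ 0.493 -0.381  0.018] F [ 0.4 -0.3  1.4] w 0.0217 34.0
top 2207 O [ 0.4932 -0.3808  0.0181] plane slope x,y,z0 [-0.0193  0.008  -0.0009] rect [  4.9 -12.5] [109.7 174.8] 0.0
front [-0.0016  0.056 ] [0.055 0.057 0.057 0.057 0.056 0.056 0.055 0.055 0.055 0.055 0.057 0.057
front [-0.0015  0.0601] [0.062 0.059 0.06  0.059 0.06  0.061 0.059 0.06  0.059 0.06  0.061 0.06
```

Emit:
drive_tool(targets=[[[0,0,-8],[0,0,0],255],[[0,5,0],[0,0,0],255],[[0,5,0],[0,0,0],255],[[0,0,4],[0,0,0],255],[[0,0,4],[0,0,0],255],[[0,0,2],[0,0,0],255],[[0,0,2],[0,0,0],255],[[0,0,0],[0,0,0],255]])

```text
time_s: 34.9
ee_pos: [0.4036, -0.3859, 0.0798]
ee_rot: [0.996, -0.028, 0.086, 0.002]
wrist_force: [-7.0, 3.6, 15.5]
gripper_width: 0.0217
gripper_force: 30.0
```

Emit:
drive_tool(targets=[[[0,0,0],[0,0,0],255],[[0,0,0],[0,0,0],255],[[0,0,0],[0,0,0],180],[[0,0,0],[0,0,0],130],[[0,0,0],[0,0,0],100],[[0,0,0],[0,0,0],100],[[0,0,0],[0,0,0],100],[[0,0,0],[0,0,0],100]])

```text
time_s: 35.7
ee_pos: [0.4037, -0.3858, 0.0794]
ee_rot: [0.996, -0.028, 0.086, 0.002]
wrist_force: [-0.8, 0.1, -0.3]
gripper_width: 0.0568
gripper_force: 0.0
```

Emit:
drive_tool(targets=[[[0,0,-20],[0,0,0],100],[[0,0,-30],[0,0,0],100],[[0,0,-30],[0,0,0],100],[[0,0,-30],[0,0,0],100],[[0,0,-30],[0,0,0],100],[[0,0,-10],[0,0,0],100],[[0,-40,0],[0,0,0],100],[[0,-40,0],[0,0,0],100]])

```text
time_s: 36.5
ee_pos: [0.3823, -0.304, 0.2269]
ee_rot: [0.996, -0.029, 0.086, 0.003]
wrist_force: [-0.0, -0.5, -1.0]
gripper_width: 0.0569
gripper_force: 0.0
```

```bash
python3 - <<'E'
import os
exec(open('meas.py').read().split("# tray top")[0])
E
python3 - <<'E'
from tote import *
Q=ori(85,0)
# bar centre tipped
b=H+RT.apply([-.313,0,.028]);print('bar',b)
plan([([.40,-.12,.27],ori(40,0),157),(b+[0,0,.09],Q,157)],v=35,wv=8)
E
```

```text
36.5 [ 0.3823 -0.304   0.2269] x [ 0.984 -0.057  0.171] z [ 0.171 -0.01  -0.985] F [-0.  -0.5 -1. ] w 0.0569 0.0 q [-0.12 -0.02  0.73  2.12 -0.1   0.89 -0.96]
top 232 [ 0.4066 -0.3819  0.0994] dir [-0.508  0.001  0.862] hi [ 0.3906 -0.382   0.1255] lo [ 0.4249 -0.3787  0.0546]
top floor 2316 [ 494. -392.] [139. 120.] 88.567626953125 [[433.0, -460.0], [552.0, -463.0], [556.0, -324.0], [436.0, -321.0]]
front slope [0.0501816  0.56970986] [0.547 0.547 0.547 0.548 0.551 0.551 0.551 0.549 0.552 0.552 0.552 0.552]
side 327 [ 0.4082 -0.3904  0.0993] dir [-0.5    0.067  0.864] hi [ 0.3924 -0.3882  0.1254] lo [ 0.424  -0.3974  0.0548]
side floor 3007 [ 514. -396.] [161. 156.] 88.6047134399414 [[434.0, -475.0], [590.0, -479.0], [594.0, -318.0], [438.0, -314.0]]
front slope [0.04713633 0.57257762] [0.553 0.551 0.552 0.553 0.552 0.554 0.554 0.555 0.555 0.555 0.557 0.557]
bar [0.47082947 0.02392919 0.16419803]
[[[3,-30,-7],[0.6,-1.6,-7.1],157],[[6,-30,-6],[0.6,-1.5,-7.2],157],[[9,-29,-7],[0.6,-1.6,-7.1],157],[[13,-27,-7],[0.6,-1.6,-7.2],157],[[16,-26,-6],[0.6,-1.6,-7.1],157],[[19,-23,-7],[0.6,-1.6,-7.2],157],[[24,-11,3],[0,0,-7.5],157],[[26,-7,2],[0,0,-7.5],157]]
[[[27,-5,3],[0,0,-7.5],157],[[26,0,2],[0,0,-7.5],157],[[27,3,3],[0,0,-7.5],157],[[26,6,3],[-0.1,0,-7.5],157],[[0,0,0],[0,0,0],157],[[0,0,0],[0,0,0],157],[[0,0,0],[0,0,0],157],[[0,0,0],[0,0,0],157]]
```

Emit:
drive_tool(targets=[[[3,-30,-7],[0.6,-1.6,-7.1],157],[[6,-30,-6],[0.6,-1.5,-7.2],157],[[9,-29,-7],[0.6,-1.6,-7.1],157],[[13,-27,-7],[0.6,-1.6,-7.2],157],[[16,-26,-6],[0.6,-1.6,-7.1],157],[[19,-23,-7],[0.6,-1.6,-7.2],157],[[24,-11,3],[0,0,-7.5],157],[[26,-7,2],[0,0,-7.5],157]])

```text
time_s: 37.4
ee_pos: [0.4252, -0.0757, 0.2646]
ee_rot: [0.886, 0.463, -0.001, 0.0]
wrist_force: [-0.9, 0.1, -0.6]
gripper_width: 0.036
gripper_force: 0.0
```

Emit:
drive_tool(targets=[[[27,-5,3],[0,0,-7.5],157],[[26,0,2],[0,0,-7.5],157],[[27,3,3],[0,0,-7.5],157],[[26,6,3],[0,0,-7.5],157],[[0,0,0],[0,0,0],157],[[0,0,0],[0,0,0],157],[[0,0,0],[0,0,0],157],[[0,0,0],[0,0,0],157]])

```text
time_s: 38.2
ee_pos: [0.4719, 0.0184, 0.2538]
ee_rot: [0.739, 0.673, -0.001, 0.0]
wrist_force: [0.1, 0.4, -0.2]
gripper_width: 0.0361
gripper_force: 0.0
```

```bash
python3 - <<'E'
from tote import *
st();b=H+RT.apply([-.313,0,.028])
plan([(b+[0,0,.04],ori(85,0),157),(b-[0,0,.019],ori(85,0),157,20)],v=25,wv=8)
E
```

```text
38.2 [0.4719 0.0184 0.2538] x [ 0.093  0.996 -0.002] z [-0.001 -0.002 -1.   ] F [ 0.1  0.4 -0.2] w 0.0361 0.0 q [-0.52  0.03  0.36  2.   -0.01  1.11 -0.25]
[[[3,-1,25],[0,0.1,-0.2],157],[[2,-1,25],[-0.1,0,-0.1],157],[[0,0,20],[0,0,0],157],[[0,0,19],[0,0,0],157],[[0,0,20],[0,0,0],157],[[0,0,0],[0,0,0],157],[[0,0,0],[0,0,0],157],[[0,0,0],[0,0,0],157]]
```

Emit:
drive_tool(targets=[[[3,-1,25],[0,0.1,-0.2],157],[[2,-1,25],[0,0,0],157],[[0,0,20],[0,0,0],157],[[0,0,19],[0,0,0],157],[[0,0,20],[0,0,0],157],[[0,0,0],[0,0,0],255],[[0,0,0],[0,0,0],255],[[0,0,0],[0,0,0],255]])

```text
time_s: 39.0
ee_pos: [0.4711, 0.0242, 0.1458]
ee_rot: [0.738, 0.675, 0.0, 0.0]
wrist_force: [7.1, -1.4, -1.0]
gripper_width: 0.0153
gripper_force: 4.9
```

Emit:
drive_tool(targets=[[[0,0,0],[0,0,0],255],[[0,0,0],[0,0,0],255],[[0,-2,6],[0,0,0],255],[[0,-3,6],[0,0,0],255],[[0,-3,7],[0,0,0],255],[[0,-2,6],[0,0,0],255],[[0,-2,6],[0,0,0],255],[[0,-2,7],[0,0,0],255]])

```text
time_s: 39.8
ee_pos: [0.458, 0.0256, 0.1076]
ee_rot: [0.737, 0.675, 0.001, 0.001]
wrist_force: [5.9, -1.5, 3.0]
gripper_width: 0.011
gripper_force: 30.0
```

Emit:
drive_tool(targets=[[[0,-2,6],[0,0,0],255],[[0,-2,7],[0,0,0],255],[[0,-2,7],[0,0,0],255],[[0,-1,7],[0,0,0],255],[[0,-2,6],[0,0,0],255],[[0,-1,7],[0,0,0],255],[[0,-1,7],[0,0,0],255],[[0,-1,7],[0,0,0],255]])

```text
time_s: 40.6
ee_pos: [0.4461, 0.0269, 0.0532]
ee_rot: [0.737, 0.676, 0.001, 0.001]
wrist_force: [7.6, 1.8, 4.5]
gripper_width: 0.0111
gripper_force: 30.0
```

```bash
python3 -c "
from h import *
st()"
```

```text
40.6 [0.4461 0.0269 0.0532] x [0.087 0.996 0.   ] z [ 0.002  0.    -1.   ] F [7.6 1.8 4.5] w 0.0111 30.0 q [-0.48  0.29  0.32  2.25 -0.15  0.62 -0.14]
```

Emit:
drive_tool(targets=[[[0,-1,4],[0,0,0],255],[[0,-1,4],[0,0,0],255],[[0,0,3],[0,0,0],255],[[0,0,2],[0,0,0],255],[[0,0,2],[0,0,0],255],[[0,0,1],[0,0,0],255],[[0,0,0],[0,0,0],255],[[0,0,0],[0,0,0],255]])

```text
time_s: 41.4
ee_pos: [0.4448, 0.0272, 0.0381]
ee_rot: [0.737, 0.675, 0.001, 0.001]
wrist_force: [3.6, -0.3, 18.0]
gripper_width: 0.0111
gripper_force: 30.0
```

```bash
python3 -c "
from h import *
st()"
```

```text
41.4 [0.4448 0.0272 0.0381] x [0.088 0.996 0.001] z [ 0.003  0.001 -1.   ] F [ 3.6 -0.3 18. ] w 0.0111 30.0 q [-0.47  0.31  0.31  2.26 -0.17  0.58 -0.12]
```

Emit:
drive_tool(targets=[[[0,0,1],[0,0,0],255],[[0,0,0],[0,0,0],255],[[0,0,0],[0,0,0],255],[[0,0,-1],[0,0,0],157],[[0,0,0],[0,0,0],157],[[0,0,0],[0,0,0],157],[[0,0,0],[0,0,0],157],[[0,0,-10],[0,0,0],157]])

```text
time_s: 42.2
ee_pos: [0.4415, 0.0265, 0.0462]
ee_rot: [0.737, 0.676, -0.002, -0.001]
wrist_force: [-0.4, -0.0, 0.6]
gripper_width: 0.0361
gripper_force: 0.0
```

Emit:
drive_tool(targets=[[[0,0,-25],[0,0,0],157],[[0,0,-30],[0,0,0],157],[[0,0,-30],[0,0,0],157],[[0,0,-30],[0,0,0],157],[[0,0,-30],[0,0,0],157],[[-20,-30,0],[0,0,8],255],[[-25,-30,0],[0,0,8],255],[[-30,-20,0],[0,0,8],255]])

```text
time_s: 43.0
ee_pos: [0.345, -0.0295, 0.1922]
ee_rot: [0.863, 0.505, -0.001, -0.0]
wrist_force: [-0.1, -0.4, 0.1]
gripper_width: 0.0158
gripper_force: 0.0
```

```bash
cat > lev.py <<'E'
from tray import *
for c in('top','side'):
    p,d=cap(c,c+'2');cl=cloud(c,d);h=cv2.cvtColor(p,cv2.COLOR_RGB2HSV);X,Y,Z=cl[...,0],cl[...,1],cl[...,2]
    g=(h[...,0]>50)&(h[...,0]<90)&(h[...,1]>70)&(abs(Y)<.13)&(X>.46)&(X<.82); np.save(c+'h.npy',cl[g])
    k=((h[...,0]<7)|(h[...,0]>173))&(h[...,1]>150)&(h[...,2]>60)&(abs(X-.5)<.045)&(Y<-.17)&(Y>-.25)&(Z>.08)
    q=cl[k]
    if len(q): print(c,'lever',len(q),np.median(q,0).round(3),'xmin',np.percentile(q,3,axis=0).round(3),'max',np.percentile(q,97,axis=0).round(3))
E
python3 - <<'E'
exec(open('lev.py').read())
fit(['toph.npy'],.0);st()
plan([([.41,-.201,.20],ori(-5,0),255),([.443,-.201,.13],ori(-5,0),255)],v=30,wv=8)
E
```

```text
top lever 109 [ 0.495 -0.204  0.112] xmin [ 0.478 -0.212  0.099] max [ 0.512 -0.196  0.122]
side lever 91 [ 0.498 -0.209  0.112] xmin [ 0.482 -0.216  0.101] max [ 0.514 -0.199  0.123]
['toph.npy'] [ 0.7538  0.0013 -0.0831 -0.0008] yawdeg -4.76 med 1.48 [5868  410   67  541] [np.float64(81.1), np.float64(-263.5), np.float64(-2.2)] L/R 81.2 -81.0 floor z 4.0
43.1 [ 0.3434 -0.0309  0.1921] x [ 0.492  0.871 -0.   ] z [-0.001  0.001 -1.   ] F [-0.2 -0.   0.4] w 0.0077 0.0 q [-0.5  -0.17  0.37  2.31  0.07  0.99 -0.69]
[[[-13,16,-1],[0,0,7.3],255],[[-11,17,-1],[0,0,7.3],255],[[-8,18,-1],[0,0,7.2],255],[[-6,20,-1],[0,0,7.3],255],[[-4,20,-1],[0,0,7.3],255],[[-1,20,0],[0,0.1,7.3],255],[[2,20,-1],[0,0,7.3],255],[[4,20,-1],[-0.1,0,7.3],255]]
[[[7,19,-1],[0,0,7.2],255],[[11,-1,23],[0,0,0],255],[[11,-1,24],[0,0,0],255],[[11,-1,23],[0,0,0],255],[[0,0,0],[0,0,0],255],[[0,0,0],[0,0,0],255],[[0,0,0],[0,0,0],255],[[0,0,0],[0,0,0],255]]
```

Emit:
drive_tool(targets=[[[-13,16,-1],[0,0,7.3],255],[[-11,17,-1],[0,0,7.3],255],[[-8,18,-1],[0,0,7.2],255],[[-6,20,-1],[0,0,7.3],255],[[-4,20,-1],[0,0,7.3],255],[[-1,20,0],[0,0,7.3],255],[[2,20,-1],[0,0,7.3],255],[[4,20,-1],[0,0,7.3],255]])

```text
time_s: 43.9
ee_pos: [0.4075, -0.1805, 0.1994]
ee_rot: [1.0, 0.021, -0.0, 0.0]
wrist_force: [0.2, 0.7, -0.1]
gripper_width: 0.0008
gripper_force: 0.0
```

Emit:
drive_tool(targets=[[[7,19,-1],[0,0,7.2],255],[[11,-1,23],[0,0,0],255],[[11,-1,24],[0,0,0],255],[[11,-1,23],[0,0,0],255],[[0,0,0],[0,0,0],255],[[0,0,0],[0,0,0],255],[[0,0,0],[0,0,0],255],[[0,0,0],[0,0,0],255]])

```text
time_s: 44.7
ee_pos: [0.4481, -0.1982, 0.1311]
ee_rot: [0.999, -0.039, 0.0, 0.0]
wrist_force: [0.1, -0.2, 0.4]
gripper_width: 0.0002
gripper_force: 0.0
```

```bash
python3 - <<'E'
from h import *
st();Q=ori(-5,0)
plan([([.446,-.2015,.099],Q,255,15),([.493,-.2055,.101],Q,255,6)],v=30,wv=8)
E
```

```text
44.7 [ 0.4481 -0.1982  0.1311] x [ 0.997 -0.079  0.001] z [ 0.001 -0.    -1.   ] F [ 0.1 -0.2  0.4] w 0.0002 0.0 q [-0.22  0.24  0.58  2.11 -0.17  0.83 -1.18]
[[[-1,1,11],[0,0,0.2],255],[[0,1,10],[0,0,0.1],255],[[-1,1,11],[0,0,0.2],255],[[6,0,0],[0,0,0],255],[[6,0,0],[0,0,0],255],[[6,0,-1],[0,0,0],255],[[6,0,0],[0,0,0],255],[[6,0,0],[0,0,0],255]]
[[[5,0,0],[0,0,0],255],[[6,0,-1],[0,0,0],255],[[6,0,0],[0,0,0],255],[[0,0,0],[0,0,0],255],[[0,0,0],[0,0,0],255],[[0,0,0],[0,0,0],255],[[0,0,0],[0,0,0],255],[[0,0,0],[0,0,0],255]]
```

Emit:
drive_tool(targets=[[[-1,1,11],[0,0,0.2],255],[[0,1,10],[0,0,0.1],255],[[-1,1,11],[0,0,0.2],255],[[6,0,0],[0,0,0],255],[[6,0,0],[0,0,0],255],[[6,0,-1],[0,0,0],255],[[6,0,0],[0,0,0],255],[[6,0,0],[0,0,0],255]])

```text
time_s: 45.5
ee_pos: [0.4681, -0.2029, 0.0978]
ee_rot: [0.999, -0.045, -0.008, -0.002]
wrist_force: [-69.5, 7.2, 60.3]
gripper_width: 0.0003
gripper_force: 36.0
```

Emit:
drive_tool(targets=[[[5,0,0],[0,0,0],255],[[6,0,-1],[0,0,0],255],[[6,0,0],[0,0,0],255],[[0,0,0],[0,0,0],255],[[0,0,0],[0,0,0],255],[[-20,0,0],[0,0,0],255],[[-20,0,0],[0,0,0],255],[[-10,0,-10],[0,0,0],255]])

```text
time_s: 46.3
ee_pos: [0.4405, -0.2003, 0.1091]
ee_rot: [0.999, -0.044, -0.002, 0.0]
wrist_force: [0.1, -0.4, 0.2]
gripper_width: 0.0005
gripper_force: 0.0
```

Emit:
drive_tool(targets=[[[-10,0,-20],[0,0,0],255],[[-10,0,-30],[0,0,0],255],[[-10,0,-30],[0,0,0],255],[[-10,-10,-20],[0,0,0],255],[[0,-30,0],[0,0,0],255],[[0,-30,0],[0,0,0],255],[[0,-30,0],[0,0,0],255],[[0,0,0],[0,0,0],255]])

```text
time_s: 47.1
ee_pos: [0.4119, -0.0942, 0.21]
ee_rot: [0.999, -0.042, -0.0, -0.0]
wrist_force: [0.3, -1.6, -0.2]
gripper_width: 0.0003
gripper_force: 0.0
```

```bash
python3 - <<'E'
exec(open('lev.py').read())
fit(['toph.npy'],.0);st()
a=cv2.imread('pics/top0.png');p=cv2.cvtColor(cap('top')[0],cv2.COLOR_RGB2BGR)
cv2.imwrite('pics/fin.png',cv2.resize(p[110:330,150:530],None,fx=2.1,fy=2.1))
E
```

```text
top lever 32 [ 0.512 -0.205  0.138] xmin [ 0.508 -0.213  0.117] max [ 0.518 -0.198  0.14 ]
side lever 21 [ 0.514 -0.213  0.138] xmin [ 0.51  -0.217  0.131] max [ 0.517 -0.203  0.141]
['toph.npy'] [ 0.7538  0.0009 -0.0846 -0.0009] yawdeg -4.85 med 1.47 [5876  412   66  536] [np.float64(81.3), np.float64(-263.5), np.float64(-2.3)] L/R 81.4 -80.6 floor z 3.9
47.2 [ 0.4117 -0.0971  0.21  ] x [ 0.996 -0.086 -0.001] z [-0.001 -0.    -1.   ] F [-0.9 -1.8  0.3] w 0.0004 0.0 q [-0.41 -0.03  0.49  2.15  0.02  1.01 -1.59]
```

View pics/fin.png

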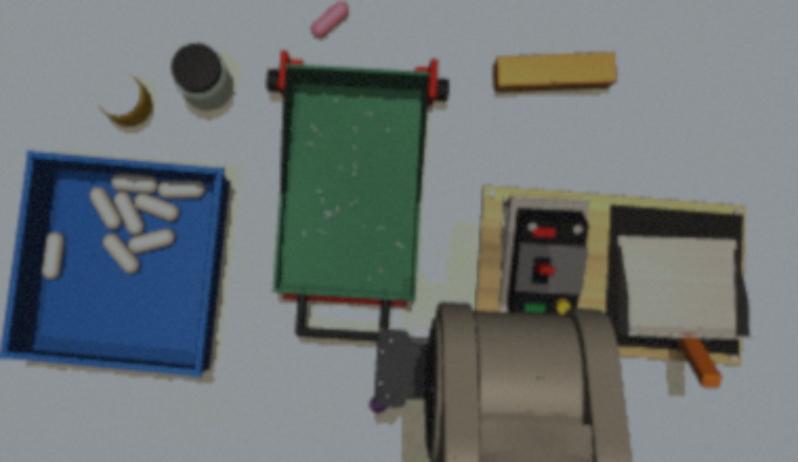

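```bash
python3 - <<'E'
from h import *
for f in('top0','now'):
    for c in('top','side'):
        if f=='now': p,d=cap(c);cl=cloud(c,d);h=cv2.cvtColor(p,cv2.COLOR_RGB2HSV)
        else: cl=np.load(c+'0.npy');h=cv2.cvtColor(cv2.imread(f'pics/{c}0.png'),cv2.COLOR_BGR2HSV)
        X,Y,Z=cl[...,0],cl[...,1],cl[...,2]
        k=((h[...,0]<7)|(h[...,0]>173))&(h[...,1]>150)&(h[...,2]>60)&(abs(X-.53)<.06)&(Y<-.17)&(Y>-.25)&(Z>.08)
        n,l,s,ce=cv2.connectedComponentsWithStats(k.astype(np.uint8))
        for i in range(1,n):
            if s[i,4]>5: q=cl[l==i];print(f,c,s[i,4],ce[i].round(1),np.median(q,0).round(4),np.percentile(q,95,axis=0).round(3))
st()
E
```

```text
top0 top 50 [409.1 220.1] [ 0.5569 -0.2102  0.1132] [ 0.562 -0.199  0.117]
top0 top 32 [409.8 236. ] [ 0.517  -0.2062  0.138 ] [ 0.524 -0.199  0.142]
top0 side 13 [281.7 266.8] [ 0.5191 -0.2116  0.1395] [ 0.522 -0.204  0.141]
top0 side 36 [298.2 270.9] [ 0.5575 -0.2086  0.1135] [ 0.562 -0.196  0.117]
now top 49 [409.1 220.1] [ 0.5568 -0.2104  0.1136] [ 0.562 -0.2    0.117]
now top 32 [409.8 238.1] [ 0.5123 -0.2055  0.138 ] [ 0.518 -0.198  0.142]
now side 20 [279.5 267.7] [ 0.5139 -0.2119  0.1378] [ 0.517 -0.205  0.142]
now side 34 [298.3 271.1] [ 0.5578 -0.2088  0.1127] [ 0.562 -0.198  0.117]
47.35 [ 0.4115 -0.0982  0.2099] x [ 0.996 -0.089 -0.001] z [-0.001 -0.001 -1.   ] F [0.1 0.3 0.1] w 0.0004 0.0 q [-0.41 -0.03  0.49  2.15  0.02  1.01 -1.59]
```

```bash
python3 - <<'E'
from h import *
Q=ori(-5,0)
plan([([.45,-.2,.20],Q,255),([.46,-.2025,.113],Q,255,20),([.49,-.205,.113],Q,255,10)],v=30,wv=8)
E
```

```text
[[[12,24,2],[0,0,0],255],[[12,25,3],[0,0,0],255],[[12,24,2],[0,0,-0.1],255],[[11,25,3],[0,0.1,0],255],[[2,0,17],[0,0,0],255],[[2,1,18],[0,0,0],255],[[2,0,17],[0,0,0],255],[[2,0,18],[0,0,0],255]]
[[[2,1,17],[0,0,0],255],[[8,0,0],[0,0,0],255],[[7,0,0],[0,0,0],255],[[8,0,0],[0,0,0],255],[[8,-1,0],[0,0,0],255],[[0,0,0],[0,0,0],255],[[0,0,0],[0,0,0],255],[[0,0,0],[0,0,0],255]]
```

Emit:
drive_tool(targets=[[[12,24,2],[0,0,0],255],[[12,25,3],[0,0,0],255],[[12,24,2],[0,0,0],255],[[11,25,3],[0,0,0],255],[[2,0,17],[0,0,0],255],[[2,1,18],[0,0,0],255],[[2,0,17],[0,0,0],255],[[2,0,18],[0,0,0],255]])

```text
time_s: 48.15
ee_pos: [0.4575, -0.202, 0.1292]
ee_rot: [0.999, -0.044, -0.0, 0.001]
wrist_force: [-0.6, 0.6, -0.1]
gripper_width: 0.0006
gripper_force: 0.0
```

Emit:
drive_tool(targets=[[[2,1,17],[0,0,0],255],[[8,0,0],[0,0,0],255],[[7,0,0],[0,0,0],255],[[8,0,0],[0,0,0],255],[[8,0,0],[0,0,0],255],[[0,0,0],[0,0,0],255],[[0,0,0],[0,0,0],255],[[0,0,0],[0,0,0],255]])

```text
time_s: 48.95
ee_pos: [0.4902, -0.2048, 0.113]
ee_rot: [0.999, -0.044, -0.0, 0.0]
wrist_force: [0.3, -0.5, 0.3]
gripper_width: 0.0005
gripper_force: 0.0
```

Emit:
drive_tool(targets=[[[4,0,0],[0,0,0],255],[[3,0,0],[0,0,0],255],[[2,0,0],[0,0,0],255],[[2,0,0],[0,0,0],255],[[2,0,0],[0,0,0],255],[[0,0,0],[0,0,0],255],[[0,0,0],[0,0,0],255],[[0,0,0],[0,0,0],255]])

```text
time_s: 49.75
ee_pos: [0.5022, -0.2059, 0.1126]
ee_rot: [0.999, -0.044, -0.002, 0.0]
wrist_force: [-7.1, 1.0, 5.2]
gripper_width: 0.0004
gripper_force: 3.4
```

```bash
cat > l2.py <<'E'
from h import *
st()
for c in('top','side'):
        p,d=cap(c);cl=cloud(c,d);h=cv2.cvtColor(p,cv2.COLOR_RGB2HSV)
        X,Y,Z=cl[...,0],cl[...,1],cl[...,2]
        k=((h[...,0]<7)|(h[...,0]>173))&(h[...,1]>150)&(h[...,2]>60)&(abs(X-.53)<.06)&(Y<-.17)&(Y>-.25)&(Z>.08)
        n,l,s,ce=cv2.connectedComponentsWithStats(k.astype(np.uint8))
        for i in range(1,n):
            if s[i,4]>5: q=cl[l==i];print(c,s[i,4],ce[i].round(1),np.median(q,0).round(4),np.percentile(q,95,axis=0).round(3))
E
python3 l2.py
```

```text
49.75 [ 0.5022 -0.2059  0.1126] x [ 0.996 -0.088 -0.003] z [-0.003  0.    -1.   ] F [-7.1  1.   5.2] w 0.0004 3.4 q [-0.19  0.36  0.56  2.01 -0.26  0.84 -1.14]
top 23 [407.9 219.4] [ 0.5591 -0.2049  0.1146] [ 0.562 -0.198  0.118]
side 36 [298.2 270.9] [ 0.5577 -0.2089  0.114 ] [ 0.562 -0.199  0.117]
```

Emit:
drive_tool(targets=[[[1,0,0],[0,0,0],255],[[1,0,0],[0,0,0],255],[[0,0,0],[0,0,0],255],[[-5,0,0],[0,0,0],255],[[-15,0,0],[0,0,0],255],[[-20,0,0],[0,0,0],255],[[-20,0,-10],[0,0,0],255],[[-10,0,-20],[0,0,0],255]])

```text
time_s: 50.65
ee_pos: [0.4334, -0.1998, 0.1422]
ee_rot: [0.999, -0.044, -0.002, 0.0]
wrist_force: [0.5, 0.3, 1.1]
gripper_width: 0.0006
gripper_force: 0.0
```

Emit:
drive_tool(targets=[[[-10,0,-20],[0,0,0],255],[[-10,0,-30],[0,0,0],255],[[-10,-10,-20],[0,0,0],255],[[0,-30,0],[0,0,0],255],[[0,-30,0],[0,0,0],255],[[0,0,0],[0,0,0],255],[[0,0,0],[0,0,0],255],[[0,0,0],[0,0,0],255]])

```text
time_s: 51.45
ee_pos: [0.412, -0.1282, 0.2129]
ee_rot: [0.999, -0.044, -0.0, 0.0]
wrist_force: [0.4, -0.4, 0.5]
gripper_width: 0.0007
gripper_force: 0.0
```

```bash
python3 l2.py
```

```text
51.45 [ 0.412  -0.1282  0.2129] x [ 0.996 -0.088 -0.001] z [-0.001 -0.001 -1.   ] F [ 0.4 -0.4  0.5] w 0.0007 0.0 q [-0.39 -0.01  0.55  2.14  0.01  1.02 -1.51]
top 49 [409.1 220.1] [ 0.5568 -0.2101  0.1135] [ 0.562 -0.199  0.117]
top 32 [409.9 235.9] [ 0.5169 -0.207   0.1385] [ 0.524 -0.199  0.141]
side 15 [281.7 267.3] [ 0.5188 -0.2127  0.1401] [ 0.522 -0.204  0.142]
side 36 [298.2 270.9] [ 0.5576 -0.2088  0.1133] [ 0.562 -0.197  0.117]
```

```bash
python3 -c "
from bench import manip
print(manip.job_done())"
```

```text
the job is handed in; nothing more can be done
None
```

I handed the job in at about 51 s. The breaker was tripped first and all 8 pulls went into the tote in one scoop. The scoop is back flat on its mat, the tray is level, and the lever is back on; it first stopped slightly short, so I pushed it fully up. The jar, stick, tin and look-alikes weren't touched. The wrist force peaked around 92 N (limit 120 N) when the fingers first pushed on the lever.

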